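# Pack the spindle whorls into their fitted foam boxes

### The arm

A 6-joint arm with a two-finger parallel gripper is mounted at the origin on the work surface. World frame = base frame: x ahead of the robot, y to its left, z up, the work surface at z = 0. Lengths are in m, angles in rad, forces in N, time in s.
With the tool pointing down it reaches from about 0.35 to 0.975 m from the base axis. Payload 4.9 kg.
Tool frame: the origin (TCP) lies midway between the tips of the shut fingers; the grasp point (between the pads) lies manip.tcp_to_grasp behind it (manip.tcp_to_grasp is the distance from the TCP to the grasp point, in m); z points along the fingers, y is the line along which they close (so a half turn about z gives the same grasp; the last joint's range is limited). The gripper opens to 85 mm and grips with 20 to 120 N. Pads are 22 mm wide; open, the fingers measure 114 mm over their backs; the gripper's body (76 mm by 85 mm) begins 54 mm behind the grasp point. The pads swing forward as they close: fully open they stand 13 mm farther back than shut.
Start: joints at [1.206, 0.053, 1.613, -0, 1.476, -0.119], TCP at [0.152, 0.606, 0.231] pointing down, gripper open.
Joint ranges: [-3.01, 3.01], [-1.01, 2.22], [0.06, 2.58], [-1.02, 4.17], [0.09, 2.62], [-3.14, 3.14]. Speed limits (rad/s): [2.57, 2.57, 3.14, 3.14, 3.14, 3.14].

### API

Orientations are given as a unit quaternion [w, x, y, z].
In Python, from plant import manip, grab_frame, calibration, job_done gives the robot as it stands.
- The arm moves only by the tool send_rows, never from a script. Its argument "rows" is a list of rows, each an object of numbers: "x", "y", "z": the shift along the tool's x, y, z normalised to -1 to 1, where 1 is 15 cm; "wx", "wy", "wz": the turn, a rotation vector about the tool's x, y, z normalised to -1 to 1, where 1 is pi/4 rad; "hand": the opening, from -1 (shut) to 1 (fully open). In form: [{"x": .., "y": .., "z": .., "wx": .., "wy": .., "wz": .., "hand": ..}, ...]. A call has exactly 10 rows; each row shifts and turns the commanded pose from where the row before left it, along the tool's axes as they then stand; what a row does not reach is not made up. A row lasts 1/12 s, in which the tool goes at most 41.7 mm and 7.16 degrees, less where a joint would pass 70% of its speed; a pose out of reach is approached as far as the arm can. A call with a number of a shift or a turn outside -1 to 1 is refused whole. A call with a gripper value outside its range is refused whole. The fingers move at their own pace and stop on an object; the grip force is fixed at half the most. Time passes only in rows, so rows that do not move let the fingers close, or fill a call up. It gives the time, the measured TCP pose, the force, the opening and the grip force at its end, in the units of the state.
- manip.state(): the state, without advancing time (a new reading comes with each control period).
- grab_frame(name): name is "side" or "top" or "wrist"; returns the picture (480x640x3 uint8, blue, green, red); there is no depth.
- calibration(name): a dict with "camera_matrix" (3x3 intrinsics, pixels), "R" (3x3) and "t" (3): a world point X has camera coordinates R X + t. Camera axes: x right, y down, z forward; pixel columns grow to the right and rows downward; lengths in m; the calibration is good to about 2 mm. A picture is of the moment at which its call begins: read the wrist's pose just before it. calibration takes no time and is no camera call; for the wrist camera it gives the pose at the moment of the call.
- job_done(): hands the job in; it is judged then, once.
The state is a dict: "time": time; "joint_pos": joint angles; "joint_vel": joint speeds; "joint_efforts": joint torques, N m; "tool_pos": TCP position; "tool_rot": TCP orientation; "contact_force": force on the tool from outside, world axes, zero at the start; "ft_torque": the same for the moment, N m; "gripper_width": opening from 0.0 (shut) to 1.0 (fully open); "grasp_force": force on a finger pad.
Only numpy, scipy, OpenCV 4.12 (cv2) and the standard library are available. Lean on these libraries where they do the work, as an engineer would, in place of code of your own. Each camera call takes 0.05 s, during which the arm holds its last target. There are 200 camera calls.

### The job

The four spindle whorls (the round, pierced discs) on the padded sheet have been recorded and now go into store: set each one gently, not dropped, down flat in the foam pocket cut for it, the smallest whorl in the smallest pocket and so on up to the largest in the largest. Leave the loom weight and the potsherd where they are on the sheet, and finish with all four whorls seated on the bottoms of their own pockets and let go.

Things in the scene. Friction and masses are not known exactly. Their poses are not given: they have to be found in the camera images.
- whorl_clay: the largest spindle whorl, red-brown fired clay with one dark groove round its side: a round disc with upright sides, 58 mm across and 26 mm high, about 125 g, with a 11 mm hole through its middle, lying flat on a 4 mm thick pale grey padded sheet. Origin: centre of its underside; z up along the hole.
- whorl_stone: the second largest spindle whorl, dark grey stone with two fine grooves: a round disc with upright sides, 46 mm across and 25 mm high, about 100 g, with a 10 mm hole through its middle, lying flat on a 4 mm thick pale grey padded sheet. Origin: centre of its underside; z up along the hole.
- whorl_bone: the second smallest spindle whorl, cream-coloured bone: a round disc with upright sides, 34 mm across and 24 mm high, about 38 g, with a 9 mm hole through its middle, lying flat on a 4 mm thick pale grey padded sheet. Origin: centre of its underside; z up along the hole.
- whorl_glass: the smallest spindle whorl, deep blue glass: a round disc with upright sides, 22 mm across and 23 mm high, about 18 g, with a 7 mm hole through its middle, lying flat on a 4 mm thick pale grey padded sheet. Origin: centre of its underside; z up along the hole.
- box_69: the largest clear plastic box, fixed, lidless, 94 mm square, 20 mm high, filled flush to the rim with black foam that has one round central pocket, 69 mm across, 8 mm deep, white bottom; cut for the 58 mm red-brown clay whorl. Origin: centre of its underside; z up: pocket floor at 12 mm, foam and rim at 20 mm. A whorl held by its upper half goes in with the fingers clear of the foam.
- box_57: the second largest clear plastic box, fixed, lidless, 78 mm square, 20 mm high, filled flush to the rim with black foam that has one round central pocket, 57 mm across, 8 mm deep, white bottom; cut for the 46 mm dark grey stone whorl. Origin: centre of its underside; z up: pocket floor at 12 mm, foam and rim at 20 mm. A whorl held by its upper half goes in with the fingers clear of the foam.
- box_45: the second smallest clear plastic box, fixed, lidless, 64 mm square, 20 mm high, filled flush to the rim with black foam that has one round central pocket, 45 mm across, 8 mm deep, white bottom; cut for the 34 mm cream bone whorl. Origin: centre of its underside; z up: pocket floor at 12 mm, foam and rim at 20 mm. A whorl held by its upper half goes in with the fingers clear of the foam.
- box_33: the smallest clear plastic box, fixed, lidless, 50 mm square, 20 mm high, filled flush to the rim with black foam that has one round central pocket, 33 mm across, 8 mm deep, white bottom; cut for the 22 mm blue glass whorl. Origin: centre of its underside; z up: pocket floor at 12 mm, foam and rim at 20 mm. A whorl held by its upper half goes in with the fingers clear of the foam.
- loomweight: bystander: a brown clay loom weight, a blunt four-sided pyramid 51 mm square at the foot and 60 mm high, with a small hole through its sides near the top, about 170 g, standing on the sheet. Not a whorl; it stays. Origin: centre of its underside.
- sherd: bystander: a curved piece of buff pottery about 57 mm by 62 mm and 14 mm high, with two dark painted stripes, about 35 g, lying hollow side down on the sheet. Not a whorl; it stays. Origin: middle of its underside at the height of the sheet's surface.
Mind the look-alikes: they are no part of the job. Leave any pink or red look-alike of the whorl_bone alone.

How it is judged:
At the end, for the whole second after the job is handed in: Each whorl is released and at rest, flat (0.1 rad) on the floor of its own pocket (22 mm whorl in 33, 34 in 45, 46 in 57, 58 in 69): axis within 9 mm of the box centre, underside within 3 mm of the pocket floor; loom weight and sherd within 12 mm of where they began (horizontal distance between whorl_glass and box_33 below 0.009 m and z of whorl_glass in the frame of box_33 between 0.009 and 0.015 m and angle between the z axis of whorl_glass and the z axis of box_33, either way round below 0.1 rad and linear speed of each of whorl_glass, whorl_bone, whorl_stone, whorl_clay below 0.02 m/s and angular speed of each of whorl_glass, whorl_bone, whorl_stone, whorl_clay below 0.2 rad/s and horizontal distance between whorl_bone and box_45 below 0.009 m and z of whorl_bone in the frame of box_45 between 0.009 and 0.015 m and angle between the z axis of whorl_bone and the z axis of box_45, either way round below 0.1 rad and horizontal distance between whorl_stone and box_57 below 0.009 m and z of whorl_stone in the frame of box_57 between 0.009 and 0.015 m and angle between the z axis of whorl_stone and the z axis of box_57, either way round below 0.1 rad and horizontal distance between whorl_clay and box_69 below 0.009 m and z of whorl_clay in the frame of box_69 between 0.009 and 0.015 m and angle between the z axis of whorl_clay and the z axis of box_69, either way round below 0.1 rad and distance of each of loomweight, sherd from where it was at the start of the episode below 0.012 m); the robot touches nothing.
It fails at once if a whorl is dropped: it falls freely from more than about 25 mm ((linear speed of whorl_glass above 0.7 m/s and contact force between the fingers and whorl_glass below 0.05 N) or (linear speed of whorl_bone above 0.7 m/s and contact force between the fingers and whorl_bone below 0.05 N) or (linear speed of whorl_stone above 0.7 m/s and contact force between the fingers and whorl_stone below 0.05 N) or (linear speed of whorl_clay above 0.7 m/s and contact force between the fingers and whorl_clay below 0.05 N)).
It fails at once if the loom weight or the sherd is pushed more than 12 mm from its place (distance of any of loomweight, sherd from where it was at the start of the episode above 0.012 m).
It also fails if it takes over 106 s, if anything falls off the work surface, if the arm or the gripper's body presses on something with over 40 N, if the wrist force passes 120 N, or if a joint passes its speed limit or range.

## Working session

There is one attempt and no reset: what is moved stays moved. The work goes in short steps, Python scripts to look and compute and a tool call to move; the robot and the scene stay as the last step left them, time stands still between calls to the robot, and variables do not carry over. Pictures are saved under pics/ and viewed, at most 14 in all, crops included, and the job is handed in when it is done.

Besides the shell and the picture viewer there is one more tool, called after "Emit:" by a JSON object that holds its "op" and its "data", one argument or row to a line. send_rows: Moves the arm, as the interface text tells. Scaled input: -1 to 1 covers 15 cm each way for a shift and pi/4 rad each way for a turn. Its arguments: {"type":"object","properties":{"rows":{"type":"array","items":{"type":"object","properties":{"x":{"type":"number","minimum":-1,"maximum":1},"y":{"type":"number","minimum":-1,"maximum":1},"z":{"type":"number","minimum":-1,"maximum":1},"wx":{"type":"number","minimum":-1,"maximum":1},"wy":{"type":"number","minimum":-1,"maximum":1},"wz":{"type":"number","minimum":-1,"maximum":1},"hand":{"type":"number"}}}}},"required":["rows"]}

```bash
mkdir -p pics; ls; python3 - <<'E'
from plant import manip, grab_frame, calibration
import cv2, numpy as np
print(manip.state(), manip.tcp_to_grasp)
for n in ("top","side","wrist"):
    c=calibration(n); print(n,c)
    im=grab_frame(n); cv2.imwrite(f"pics/{n}0.png",im)
E
```

```text
pics
{'time': 0.0, 'joint_pos': array([ 1.20600771e+00,  5.33542303e-02,  1.61430046e+00, -8.49583052e-06,
        1.47598537e+00, -1.19042506e-01]), 'joint_vel': array([ 0.00016966,  0.00062535, -0.00079126,  0.00039453, -0.00215423,
        0.00105139]), 'joint_efforts': array([ 8.87588158e-05, -3.93692207e+01, -3.70173597e+01, -1.87612051e-05,
        7.03830548e-03,  5.71309187e-06]), 'tool_pos': array([0.15185424, 0.60563037, 0.23006078]), 'tool_rot': array([-2.41135682e-04,  1.22563636e-01,  9.92460129e-01, -9.94905698e-04]), 'contact_force': array([ 0.48441114, -0.10984199,  0.05298854]), 'ft_torque': array([-0.01477709, -0.00303649,  0.02329164]), 'grasp_force': 0.0, 'gripper_width': 1.0036788201963491} 0.0187
top {'camera_matrix': array([[521.09320084,   0.        , 313.67032046],
       [  0.        , 521.09320084, 237.32966614],
       [  0.        ,   0.        ,   1.        ]]), 'R': array([[ 0.01807161, -0.99983613,  0.00105893],
       [-0.98830978, -0.01802361, -0.15139001],
       [ 0.15138428,  0.00168931, -0.98847354]]), 't': array([0.09543837, 0.45447745, 1.01282876])}
side {'camera_matrix': array([[617.00617247,   0.        , 322.13677359],
       [  0.        , 617.00617247, 240.90601109],
       [  0.        ,   0.        ,   1.        ]]), 'R': array([[ 0.9814375 , -0.19177821, -0.0012468 ],
       [-0.11987303, -0.60835747, -0.78455825],
       [ 0.14970268,  0.77014434, -0.62005387]]), 't': array([-0.42816608,  0.14673871,  1.07991522])}
wrist {'camera_matrix': array([[423.53758296,   0.        , 320.5416146 ],
       [  0.        , 423.53758296, 240.9394307 ],
       [  0.        ,   0.        ,   1.        ]]), 'R': array([[ 0.24422209,  0.96971652, -0.00233412],
       [ 0.93504671, -0.23485128,  0.2655796 ],
       [ 0.25698875, -0.06704291, -0.96408611]]), 't': array([-0.62383365, -0.03483222,  0.3788939 ])}
```

View pics/top0.png

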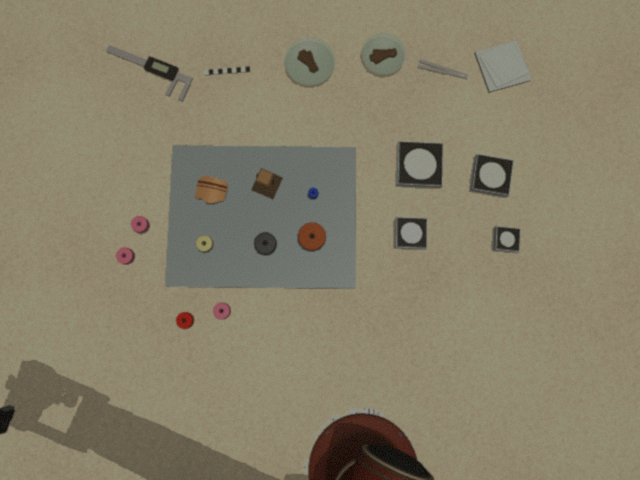

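View pics/side0.png

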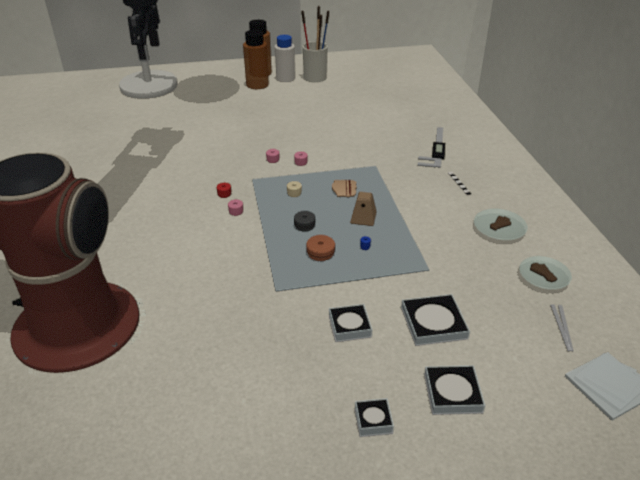

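```bash
cat > h.py <<'E'
import cv2, numpy as np
from plant import manip, grab_frame, calibration
def ray(n,p,c=None):
    c=c or calibration(n); R,t=np.array(c["R"]),np.array(c["t"])
    d=R.T@np.linalg.inv(c["camera_matrix"])@np.array([p[0],p[1],1.]); return -R.T@t,d/np.linalg.norm(d)
def plane(n,p,z,c=None):
    o,d=ray(n,p,c); return o+d*(z-o[2])/d[2]
def tri(a,b):
    A=np.zeros((3,3));B=np.zeros(3)
    for o,d in (a,b):
        P=np.eye(3)-np.outer(d,d);A+=P;B+=P@o
    return np.linalg.solve(A,B)
def blob(m,near,minA=15,r=40):
    cs,_=cv2.findContours(m.astype(np.uint8),cv2.RETR_EXTERNAL,cv2.CHAIN_APPROX_NONE)
    best=None
    for c in cs:
        if cv2.contourArea(c)<minA: continue
        (x,y),_=cv2.minEnclosingCircle(c); d=np.hypot(x-near[0],y-near[1])
        if d<r and (best is None or d<best[0]): best=(d,c)
    return best and best[1]
def cen(c):
    M=cv2.moments(c); return np.array([M["m10"]/M["m00"],M["m01"]/M["m00"]])
def masks(im):
    h,s,v=cv2.split(cv2.cvtColor(im,cv2.COLOR_BGR2HSV)); h=h.astype(int)
    return dict(glass=(h>105)&(h<130)&(s>150),clay=((h<12))&(s>120)&(v>50),bone=(h>18)&(h<34)&(s>55)&(v>90),
      stone=(v<80)&(s<90), black=(v<60), white=(v>150)&(s<60))
E
python3 - <<'E'
from h import *
T=cv2.imread("pics/top0.png");S=cv2.imread("pics/side0.png");mt,ms=masks(T),masks(S)
for n,a,b in [("glass",(313,193),(366,243)),("clay",(312,236),(321,247)),("stone",(265,243),(305,220)),("bone",(204,243),(294,188))]:
    A=blob(mt[n],a,r=15);B=blob(ms[n],b,r=15)
    if A is None or B is None: print(n,A is None,B is None);continue
    p,q=cen(A),cen(B); print(n,p.round(1),q.round(1),cv2.boundingRect(A)[2:],cv2.boundingRect(B)[2:],tri(ray("top",p),ray("side",q)).round(4))
for n,a,b in [("69",(420,164),(435,318)),("57",(492,175),(454,388)),("45",(411,233),(350,321)),("33",(507,239),(374,415))]:
    A=blob(mt["white"],a,r=12);B=blob(ms["white"],b,r=12)
    p,q=[None if c is None else cen(c) for c in (A,B)]
    if p is not None and q is not None: print(n,"floor",p.round(1),q.round(1),cv2.boundingRect(A)[2:],cv2.boundingRect(B)[2:],tri(ray("top",p),ray("side",q)).round(4),plane("top",p,.012).round(4))
    A=blob(mt["black"],a,r=15);B=blob(ms["black"],b,r=20)
    if A is None or B is None: print(n,A is None,B is None);continue
    p,q=[np.array(cv2.minAreaRect(c)[0]) if k==0 else cen(cv2.convexHull(c)) for k,c in ((0,A),(1,B))]
    print(n,"foam",p.round(1),q.round(1),cv2.minAreaRect(A)[1:],tri(ray("top",p),ray("side",q)).round(4),plane("top",p,.020).round(4),plane("side",q,.02).round(4))
for nm,p in [("loom",(267,184)),("sherd",(212,190))]: print(nm,plane("top",p,.02).round(3))
st=np.hstack([cv2.resize(T[130:300,160:360],None,fx=2.5,fy=2.5,interpolation=2)[:, :500],cv2.resize(T[130:260,390:525],(300,289))[:289] if 0 else np.zeros((425,1,3),np.uint8)])
E
```

```text
glass [312.8 192.8] [364.9 242.7] (9, 9) (9, 13) [0.5465 0.1074 0.0164]
clay [311.5 236. ] [320.2 247.4] (28, 27) (28, 26) [0.4557 0.1082 0.0177]
stone [264.9 243.4] [304.1 220.9] (23, 24) (21, 21) [0.4393 0.2032 0.0162]
bone True False
69 foam [420.4 162.8] [434.8 315.6] ((41.822566986083984, 40.49872589111328), 1.5481576919555664) [ 0.6147 -0.1159  0.0183] [ 0.6161 -0.1159  0.02  ] [ 0.612  -0.1178  0.02  ]
57 foam [492.9 174. ] [454.1 385.8] ((35.01698303222656, 32.879798889160156), 9.462322235107422) [ 0.5935 -0.2664  0.0186] [ 0.5948 -0.2663  0.02  ] [ 0.591  -0.2676  0.02  ]
45 foam [411.5 232.5] [349.6 318.8] ((27.0, 27.0), 90.0) [ 0.4673 -0.0958  0.0191] [ 0.4685 -0.0958  0.02  ] [ 0.4656 -0.0969  0.02  ]
33 foam [508.  238.4] [373.6 413.3] ((20.97097396850586, 20.655620574951172), 3.0127875804901123) [ 0.4583 -0.2922  0.0196] [ 0.4598 -0.2923  0.02  ] [ 0.4565 -0.2926  0.02  ]
loom [0.565 0.202 0.02 ]
sherd [0.55  0.316 0.02 ]
```

Emit:
{"op": "send_rows", "data": {
  "rows": [
    {"wz": -0.104,"hand": 1},
    {"wz": -0.104,"hand": 1},
    {"wz": -0.105,"hand": 1},
    {"x": -0.135,"y": -0.22,"hand": 1},
    {"x": -0.135,"y": -0.22,"hand": 1},
    {"x": -0.135,"y": -0.22,"hand": 1},
    {"x": -0.135,"y": -0.22,"hand": 1},
    {"x": -0.135,"y": -0.22,"hand": 1},
    {"x": -0.135,"y": -0.22,"hand": 1},
    {"x": -0.135,"y": -0.22,"hand": 1}
  ]
}}

```text
invalid input at $.rows[0]: expected keys x, y, z, wx, wy, wz, hand
```

```bash
python3 - <<'E'
from h import *
print(manip.state()["tool_rot"].round(4))
c=calibration("wrist");im=grab_frame("wrist");cv2.imwrite("pics/w1.png",im)
T=cv2.imread("pics/top0.png");S=cv2.imread("pics/side0.png")
for im,p in ((T,(200,241)),(T,(204,239)),(S,(292,186)),(T,(415,168)),(T,(495,178)),(S,(436,320))):
    print(p,im[p[1],p[0]],cv2.cvtColor(im[p[1]:p[1]+1,p[0]:p[0]+1],cv2.COLOR_BGR2HSV)[0,0])
E
```

```text
[-2.000e-04  1.226e-01  9.925e-01 -8.000e-04]
(200, 241) [ 98 143 144] [ 29  81 144]
(204, 239) [ 96 141 146] [ 27  87 146]
(292, 186) [121 151 162] [ 22  65 162]
(415, 168) [136 147 144] [ 38  19 147]
(495, 178) [130 147 145] [ 34  29 147]
(436, 320) [158 168 171] [ 23  19 171]
```

View pics/w1.png

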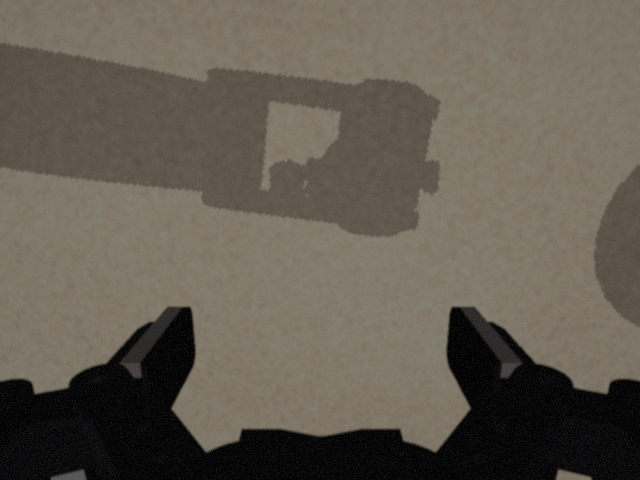

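The picture only shows the arm's shadow on empty table, with the open fingertips near (190,310) and (450,310). The call needs every key in each row.

Emit:
{"op": "send_rows", "data": {
  "rows": [
    {"x": 0,"y": 0,"z": 0,"wx": 0,"wy": 0,"wz": -0.104,"hand": 1},
    {"x": 0,"y": 0,"z": 0,"wx": 0,"wy": 0,"wz": -0.104,"hand": 1},
    {"x": 0,"y": 0,"z": 0,"wx": 0,"wy": 0,"wz": -0.105,"hand": 1},
    {"x": -0.135,"y": -0.22,"z": 0,"wx": 0,"wy": 0,"wz": 0,"hand": 1},
    {"x": -0.135,"y": -0.22,"z": 0,"wx": 0,"wy": 0,"wz": 0,"hand": 1},
    {"x": -0.135,"y": -0.22,"z": 0,"wx": 0,"wy": 0,"wz": 0,"hand": 1},
    {"x": -0.135,"y": -0.22,"z": 0,"wx": 0,"wy": 0,"wz": 0,"hand": 1},
    {"x": -0.135,"y": -0.22,"z": 0,"wx": 0,"wy": 0,"wz": 0,"hand": 1},
    {"x": -0.135,"y": -0.22,"z": 0,"wx": 0,"wy": 0,"wz": 0,"hand": 1},
    {"x": -0.135,"y": -0.22,"z": 0,"wx": 0,"wy": 0,"wz": 0,"hand": 1}
  ]
}}

```text
time: 1.03
tool_pos: [0.2942, 0.3735, 0.2311]
tool_rot: [0.0, -0.0, 1.0, -0.0]
contact_force: [1.0, 0.1, -0.7]
gripper_width: 0.999
grasp_force: 0.0
```

```bash
sed -i 's/(h>18)&(h<34)&(s>55)&(v>90)/(h>21)\&(h<34)\&(s>68)\&(v>90)/; s/(v>150)&(s<60)/(v>115)\&(s<60)/' h.py; python3 - <<'E'
from h import *
s=manip.state();print(s["tool_pos"],s["tool_rot"].round(4))
T=cv2.imread("pics/top0.png");S=cv2.imread("pics/side0.png");mt,ms=masks(T),masks(S)
A=blob(mt["bone"],(204,243),r=8);B=blob(ms["bone"],(294,188),r=12)
print(A is None,B is None)
if A is not None: print(cen(A),cv2.boundingRect(A),plane("top",cen(A),.016))
if A is not None and B is not None: print(cv2.boundingRect(B),tri(ray("top",cen(A)),ray("side",cen(B))))
for n,a in [("69",(420,164)),("57",(492,175)),("45",(411,233)),("33",(507,239))]:
    A=blob(mt["white"],a,r=8)
    if A is not None: print(n,cen(A),cv2.boundingRect(A)[2:],plane("top",cen(A),.012))
c=calibration("wrist");im=grab_frame("wrist");cv2.imwrite("pics/w2.png",im)
E
```

```text
[0.29421613 0.37351233 0.23113083] [ 1.e-04 -3.e-04  1.e+00 -0.e+00]
False True
[203.77661431 242.96335079] (196, 235, 17, 17) [0.43978213 0.3278745  0.016     ]
69 [419.78603765 163.65522993] (32, 30) [ 0.6166564  -0.11623179  0.012     ]
57 [491.98474946 174.64778504] (25, 25) [ 0.59563484 -0.26705358  0.012     ]
45 [410.9486755  232.54801325] (21, 20) [ 0.46972155 -0.09618218  0.012     ]
33 [506.91990577 238.76796231] (15, 15) [ 0.46037247 -0.29315245  0.012     ]
```

Emit:
{"op": "send_rows", "data": {
  "rows": [
    {"x": -0.15,"y": -0.197,"z": 0,"wx": 0,"wy": 0,"wz": 0,"hand": 1},
    {"x": -0.15,"y": -0.197,"z": 0,"wx": 0,"wy": 0,"wz": 0,"hand": 1},
    {"x": -0.15,"y": -0.197,"z": 0,"wx": 0,"wy": 0,"wz": 0,"hand": 1},
    {"x": -0.15,"y": -0.197,"z": 0,"wx": 0,"wy": 0,"wz": 0,"hand": 1},
    {"x": -0.15,"y": -0.197,"z": 0,"wx": 0,"wy": 0,"wz": 0,"hand": 1},
    {"x": -0.15,"y": -0.197,"z": 0,"wx": 0,"wy": 0,"wz": 0,"hand": 1},
    {"x": -0.15,"y": -0.197,"z": 0,"wx": 0,"wy": 0,"wz": 0,"hand": 1},
    {"x": -0.15,"y": -0.197,"z": 0,"wx": 0,"wy": 0,"wz": 0,"hand": 1},
    {"x": -0.15,"y": -0.197,"z": 0,"wx": 0,"wy": 0,"wz": 0,"hand": 1},
    {"x": 0,"y": 0,"z": 0.2,"wx": 0,"wy": 0,"wz": 0,"hand": 1}
  ]
}}

```text
time: 1.92
tool_pos: [0.503, 0.1049, 0.2077]
tool_rot: [0.007, 0.003, 1.0, -0.001]
contact_force: [0.5, 0.1, 0.6]
gripper_width: 0.998
grasp_force: 0.0
```

```bash
python3 - <<'E'
from h import *
s=manip.state();print(s["tool_pos"],s["joint_vel"].round(3))
c=calibration("wrist");im=grab_frame("wrist");cv2.imwrite("pics/w3.png",im)
R,t,K=c["R"],c["t"],c["camera_matrix"]
for nm,P in (("clay",(.456,.108,.03)),("tcp",s["tool_pos"]),("stone",(.44,.203,.029))):
    q=K@(R@np.array(P)+t);print(nm,q[:2]/q[2])
E
```

```text
[0.50299976 0.10494855 0.20769429] [ 0.07   0.244  0.493  0.062 -0.661  0.068]
clay [325.00971863 148.06516903]
tcp [321.20239076 312.01154029]
stone [455.09228923 124.69836893]
```

View pics/w3.png

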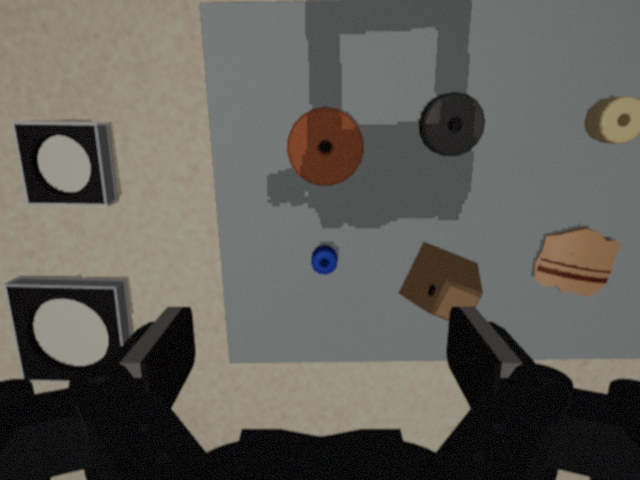

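```bash
python3 - <<'E'
from h import *
grab_frame("wrist");grab_frame("wrist");grab_frame("wrist")
s=manip.state();print(s["tool_pos"],s["joint_vel"].round(3))
c=calibration("wrist");im=grab_frame("wrist");cv2.imwrite("pics/w4.png",im);m=masks(im)
from scipy import ndimage
top=dict(glass=(312.8,192.8),clay=(311.5,236.),stone=(264.9,243.4),bone=(203.8,243),b45=(410.9,232.5),b69=(419.8,163.7))
for n,p,z in (("clay",(325,148),.017),("stone",(452,125),.0165),("glass",(324,262),.0155),("bone",(615,122),.016)):
    k=m[n].copy()
    A=blob(k,p,100,25)
    if A is None: print(n,"none");continue
    q=cen(A);print(n,q.round(1),cv2.boundingRect(A),plane("wrist",q,z,c).round(4),tri(ray("wrist",q,c),ray("top",top[n])).round(4))
for n,p in (("b45",(64,165)),("b69",(71,333))):
    A=blob(m["white"],p,300,25)
    if A is None: print(n,"none");continue
    q=cen(A);print(n,q.round(1),cv2.boundingRect(A),plane("wrist",q,.012,c).round(4),tri(ray("wrist",q,c),ray("top",top[n])).round(4))
E
```

```text
[0.49526377 0.10946208 0.2002945 ] [ 0.021 -0.025 -0.031  0.    -0.006 -0.002]
clay [319.  161.6] (281, 123, 77, 78) [0.4557 0.108  0.017 ] [0.4531 0.1081 0.0483]
stone [446.4 140. ] (412, 104, 69, 71) [0.4398 0.2037 0.0165] [0.4399 0.2023 0.0223]
glass [317.8 275.4] (306, 261, 25, 29) [0.5478 0.1068 0.0155] [0.5511 0.107  0.0066]
bone [619.2 136.3] (598, 116, 42, 41) [0.4372 0.3333 0.016 ] [0.4374 0.325  0.0285]
b45 none
b69 [ 58.4 346.1] (22, 314, 76, 68) [ 0.6141 -0.119   0.012 ] [ 0.6141 -0.1163  0.0151]
```

Emit:
{"op": "send_rows", "data": {
  "rows": [
    {"x": 0.133,"y": -0.005,"z": 0.1,"wx": 0,"wy": 0,"wz": 0,"hand": 1},
    {"x": 0.13,"y": -0.005,"z": 0.2,"wx": 0,"wy": 0,"wz": 0,"hand": 1},
    {"x": 0,"y": 0,"z": 0.25,"wx": 0,"wy": 0,"wz": 0,"hand": 1},
    {"x": 0,"y": 0,"z": 0.25,"wx": 0,"wy": 0,"wz": 0,"hand": 1},
    {"x": 0,"y": 0,"z": 0.2,"wx": 0,"wy": 0,"wz": 0,"hand": 1},
    {"x": 0,"y": 0,"z": 0.15,"wx": 0,"wy": 0,"wz": 0,"hand": 1},
    {"x": 0,"y": 0,"z": 0.07,"wx": 0,"wy": 0,"wz": 0,"hand": 1},
    {"x": 0,"y": 0,"z": 0.04,"wx": 0,"wy": 0,"wz": 0,"hand": 1},
    {"x": 0,"y": 0,"z": 0,"wx": 0,"wy": 0,"wz": 0,"hand": 1},
    {"x": 0,"y": 0,"z": 0,"wx": 0,"wy": 0,"wz": 0,"hand": 1}
  ]
}}

```text
time: 3.0
tool_pos: [0.4583, 0.1082, 0.0141]
tool_rot: [0.001, -0.0, 1.0, 0.0]
contact_force: [-0.5, 0.4, 1.1]
gripper_width: 0.998
grasp_force: 0.0
```

```bash
python3 - <<'E'
from h import *
im=grab_frame("side");cv2.imwrite("pics/s1.png",cv2.resize(im[150:300,220:420],(800,600),interpolation=2))
s=manip.state();print(s["tool_pos"],s["contact_force"])
E
```

```text
[0.45864197 0.10813662 0.01437969] [ 0.37385497 -0.31095938  0.77048281]
```

View pics/s1.png

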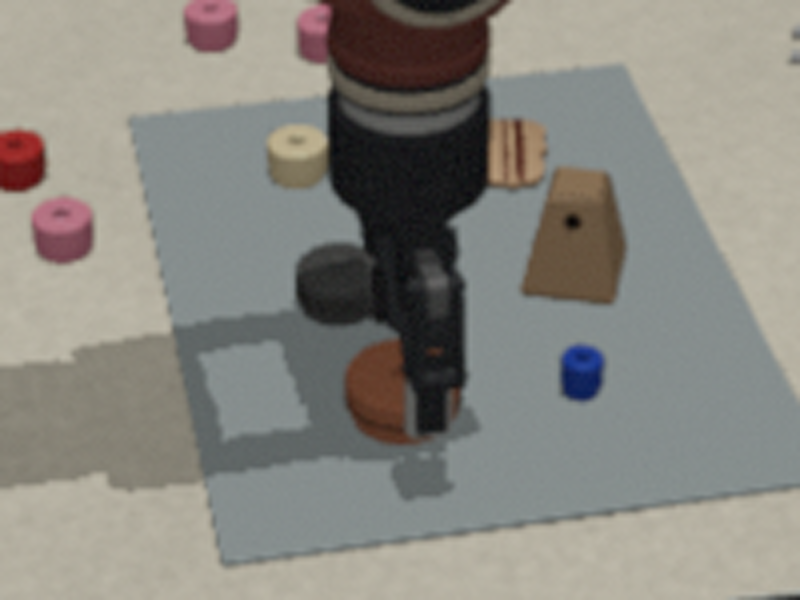

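Emit:
{"op": "send_rows", "data": {
  "rows": [
    {"x": 0.017,"y": 0,"z": 0.025,"wx": 0,"wy": 0,"wz": 0,"hand": 1},
    {"x": 0,"y": 0,"z": 0,"wx": 0,"wy": 0,"wz": 0,"hand": 1},
    {"x": 0,"y": 0,"z": 0,"wx": 0,"wy": 0,"wz": 0,"hand": -1},
    {"x": 0,"y": 0,"z": 0,"wx": 0,"wy": 0,"wz": 0,"hand": -1},
    {"x": 0,"y": 0,"z": 0,"wx": 0,"wy": 0,"wz": 0,"hand": -1},
    {"x": 0,"y": 0,"z": 0,"wx": 0,"wy": 0,"wz": 0,"hand": -1},
    {"x": 0,"y": 0,"z": 0,"wx": 0,"wy": 0,"wz": 0,"hand": -1},
    {"x": 0,"y": 0,"z": 0,"wx": 0,"wy": 0,"wz": 0,"hand": -1},
    {"x": 0,"y": 0,"z": 0,"wx": 0,"wy": 0,"wz": 0,"hand": -1},
    {"x": 0,"y": 0,"z": 0,"wx": 0,"wy": 0,"wz": 0,"hand": -1}
  ]
}}

```text
time: 3.88
tool_pos: [0.4552, 0.1078, 0.0095]
tool_rot: [0.001, 0.0, 1.0, 0.0]
contact_force: [-0.3, -0.6, 5.7]
gripper_width: 0.658
grasp_force: 64.2
```

Emit:
{"op": "send_rows", "data": {
  "rows": [
    {"x": 0,"y": 0,"z": -0.1,"wx": 0,"wy": 0,"wz": 0,"hand": -1},
    {"x": 0,"y": 0,"z": -0.2,"wx": 0,"wy": 0,"wz": 0,"hand": -1},
    {"x": 0,"y": 0,"z": -0.2,"wx": 0,"wy": 0,"wz": 0,"hand": -1},
    {"x": -0.07,"y": -0.1,"z": -0.1,"wx": 0,"wy": 0,"wz": 0,"hand": -1},
    {"x": -0.14,"y": -0.2,"z": 0,"wx": 0,"wy": 0,"wz": 0,"hand": -1},
    {"x": -0.14,"y": -0.2,"z": 0,"wx": 0,"wy": 0,"wz": 0,"hand": -1},
    {"x": -0.14,"y": -0.2,"z": 0,"wx": 0,"wy": 0,"wz": 0,"hand": -1},
    {"x": -0.14,"y": -0.2,"z": 0,"wx": 0,"wy": 0,"wz": 0,"hand": -1},
    {"x": -0.14,"y": -0.2,"z": 0,"wx": 0,"wy": 0,"wz": 0,"hand": -1},
    {"x": -0.14,"y": -0.2,"z": 0,"wx": 0,"wy": 0,"wz": 0,"hand": -1}
  ]
}}

```text
time: 4.72
tool_pos: [0.5909, -0.0887, 0.0974]
tool_rot: [-0.001, 0.0, 1.0, 0.0]
contact_force: [0.6, -0.2, -1.2]
gripper_width: 0.656
grasp_force: 63.9
```

Emit:
{"op": "send_rows", "data": {
  "rows": [
    {"x": -0.12,"y": -0.15,"z": 0,"wx": 0,"wy": 0,"wz": 0,"hand": -1},
    {"x": -0.04,"y": -0.05,"z": 0,"wx": 0,"wy": 0,"wz": 0,"hand": -1},
    {"x": 0,"y": 0,"z": 0,"wx": 0,"wy": 0,"wz": 0,"hand": -1},
    {"x": 0,"y": 0,"z": 0,"wx": 0,"wy": 0,"wz": 0,"hand": -1},
    {"x": 0,"y": 0,"z": 0,"wx": 0,"wy": 0,"wz": 0,"hand": -1},
    {"x": 0,"y": 0,"z": 0,"wx": 0,"wy": 0,"wz": 0,"hand": -1},
    {"x": 0,"y": 0,"z": 0,"wx": 0,"wy": 0,"wz": 0,"hand": -1},
    {"x": 0,"y": 0,"z": 0,"wx": 0,"wy": 0,"wz": 0,"hand": -1},
    {"x": 0,"y": 0,"z": 0,"wx": 0,"wy": 0,"wz": 0,"hand": -1},
    {"x": 0,"y": 0,"z": 0,"wx": 0,"wy": 0,"wz": 0,"hand": -1}
  ]
}}

```text
time: 5.55
tool_pos: [0.6148, -0.1168, 0.0987]
tool_rot: [0.0, -0.0, 1.0, -0.0]
contact_force: [-0.1, -0.1, -1.2]
gripper_width: 0.657
grasp_force: 63.9
```

```bash
python3 - <<'E'
from h import *
s=manip.state();print(s["tool_pos"],s["grasp_force"])
c=calibration("wrist");im=grab_frame("wrist");m=masks(im)
for n,P in (("57",(.595,-.267,.012)),("45",(.469,-.096,.012)),("33",(.46,-.293,.012))):
    q=c["camera_matrix"]@(c["R"]@np.array(P)+c["t"]);q=q[:2]/q[2]
    A=blob(m["white"],q,200,40)
    print(n,q.round(),None if A is None else (cen(A).round(1),cv2.boundingRect(A),plane("wrist",cen(A),.012,c).round(4)))
cv2.imwrite("pics/w5.png",im)
im=grab_frame("side");cv2.imwrite("pics/s2.png",cv2.resize(im[200:440,260:580],(800,600),interpolation=2))
E
```

```text
[ 0.61475385 -0.11684459  0.09870024] 63.91852855682373
57 [ 49. 212.] (array([ 46.7, 208.3]), (0, 158, 96, 101), array([ 0.593, -0.268,  0.012]))
45 [365. -50.] None
33 [-56. -72.] None
```

View pics/s2.png

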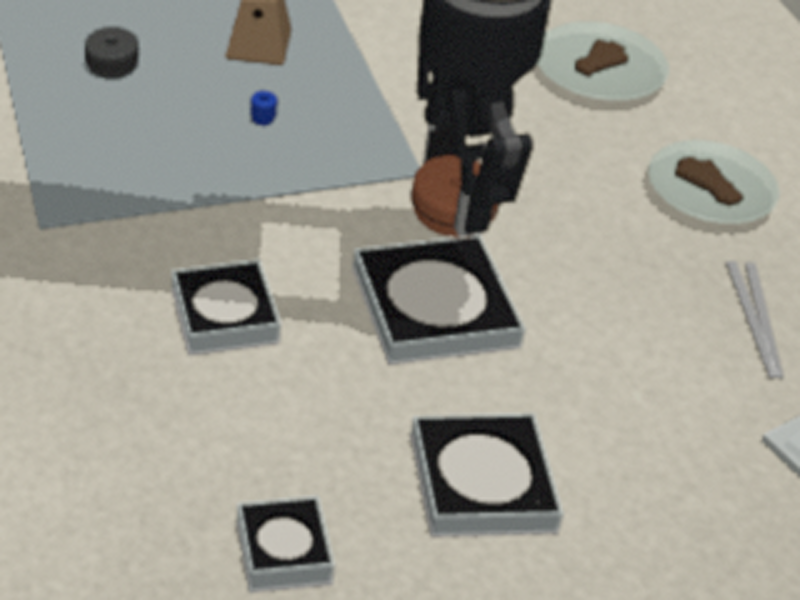

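View pics/w5.png

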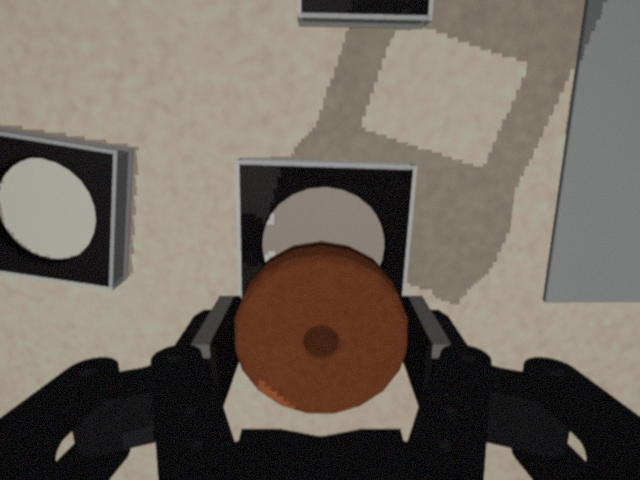

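```bash
python3 - <<'E'
from h import *
for p,z in (((239,160),.02),((415,163),.02),((322,341),.1192)): print(plane("wrist",p,z).round(4))
E
```

```text
[ 0.5662 -0.1594  0.02  ]
[ 0.5677 -0.0686  0.02  ]
[ 0.6154 -0.1169  0.1192]
```

Emit:
{"op": "send_rows", "data": {
  "rows": [
    {"x": 0.004,"y": 0.007,"z": 0.1,"wx": 0,"wy": 0,"wz": 0,"hand": -1},
    {"x": 0,"y": 0,"z": 0.13,"wx": 0,"wy": 0,"wz": 0,"hand": -1},
    {"x": 0,"y": 0,"z": 0.1,"wx": 0,"wy": 0,"wz": 0,"hand": -1},
    {"x": 0,"y": 0,"z": 0.08,"wx": 0,"wy": 0,"wz": 0,"hand": -1},
    {"x": 0,"y": 0,"z": 0.06,"wx": 0,"wy": 0,"wz": 0,"hand": -1},
    {"x": 0,"y": 0,"z": 0.04,"wx": 0,"wy": 0,"wz": 0,"hand": -1},
    {"x": 0,"y": 0,"z": 0.02,"wx": 0,"wy": 0,"wz": 0,"hand": -1},
    {"x": 0,"y": 0,"z": 0,"wx": 0,"wy": 0,"wz": 0,"hand": -1},
    {"x": 0,"y": 0,"z": 0,"wx": 0,"wy": 0,"wz": 0,"hand": -1},
    {"x": 0,"y": 0,"z": 0,"wx": 0,"wy": 0,"wz": 0,"hand": -1}
  ]
}}

```text
time: 6.48
tool_pos: [0.6151, -0.1164, 0.0201]
tool_rot: [0.001, -0.0, 1.0, -0.0]
contact_force: [-0.2, -0.3, -0.9]
gripper_width: 0.655
grasp_force: 63.9
```

Emit:
{"op": "send_rows", "data": {
  "rows": [
    {"x": 0,"y": 0,"z": 0.012,"wx": 0,"wy": 0,"wz": 0,"hand": -1},
    {"x": 0,"y": 0,"z": 0.003,"wx": 0,"wy": 0,"wz": 0,"hand": -1},
    {"x": 0,"y": 0,"z": 0,"wx": 0,"wy": 0,"wz": 0,"hand": -1},
    {"x": 0,"y": 0,"z": 0,"wx": 0,"wy": 0,"wz": 0,"hand": -1},
    {"x": 0,"y": 0,"z": 0,"wx": 0,"wy": 0,"wz": 0,"hand": 1},
    {"x": 0,"y": 0,"z": 0,"wx": 0,"wy": 0,"wz": 0,"hand": 1},
    {"x": 0,"y": 0,"z": 0,"wx": 0,"wy": 0,"wz": 0,"hand": 1},
    {"x": 0,"y": 0,"z": 0,"wx": 0,"wy": 0,"wz": 0,"hand": 1},
    {"x": 0,"y": 0,"z": -0.1,"wx": 0,"wy": 0,"wz": 0,"hand": 1},
    {"x": 0,"y": 0,"z": -0.2,"wx": 0,"wy": 0,"wz": 0,"hand": 1}
  ]
}}

```text
time: 7.32
tool_pos: [0.6108, -0.1151, 0.0582]
tool_rot: [-0.004, -0.0, 1.0, 0.001]
contact_force: [0.1, 0.0, -0.2]
gripper_width: 0.999
grasp_force: 0.0
```

Emit:
{"op": "send_rows", "data": {
  "rows": [
    {"x": 0.117,"y": 0.2127,"z": -0.1,"wx": 0,"wy": 0,"wz": 0,"hand": 1},
    {"x": 0.117,"y": 0.2127,"z": -0.1,"wx": 0,"wy": 0,"wz": 0,"hand": 1},
    {"x": 0.117,"y": 0.2127,"z": -0.1,"wx": 0,"wy": 0,"wz": 0,"hand": 1},
    {"x": 0.117,"y": 0.2127,"z": -0.1,"wx": 0,"wy": 0,"wz": 0,"hand": 1},
    {"x": 0.117,"y": 0.2127,"z": 0,"wx": 0,"wy": 0,"wz": 0,"hand": 1},
    {"x": 0.117,"y": 0.2127,"z": 0,"wx": 0,"wy": 0,"wz": 0,"hand": 1},
    {"x": 0.117,"y": 0.2127,"z": 0,"wx": 0,"wy": 0,"wz": 0,"hand": 1},
    {"x": 0.117,"y": 0.2127,"z": 0,"wx": 0,"wy": 0,"wz": 0,"hand": 1},
    {"x": 0.117,"y": 0.2127,"z": 0,"wx": 0,"wy": 0,"wz": 0,"hand": 1},
    {"x": 0.117,"y": 0.2127,"z": 0,"wx": 0,"wy": 0,"wz": 0,"hand": 1}
  ]
}}

```text
time: 8.15
tool_pos: [0.438, 0.2043, 0.1232]
tool_rot: [0.001, 0.0, 1.0, 0.0]
contact_force: [0.0, 0.6, -0.3]
gripper_width: 0.999
grasp_force: 0.0
```

```bash
python3 - <<'E'
from h import *
for i in range(6): grab_frame("top")
im=grab_frame("top");cv2.imwrite("pics/t2.png",im)
s=manip.state();print(s["tool_pos"])
m=masks(im);A=blob(m["clay"],(420,163),100,20)
print("clay",cen(A),cv2.boundingRect(A),plane("top",cen(A),.025))
c=calibration("wrist");w=grab_frame("wrist");cv2.imwrite("pics/w6.png",w);m=masks(w)
for n,P in (("stone",(.4395,.203,.0165)),("bone",(.4395,.328,.016))):
    q=c["camera_matrix"]@(c["R"]@np.array(P)+c["t"]);q=q[:2]/q[2];A=blob(m[n],q,300,40)
    print(n,q.round(),None if A is None else (cv2.boundingRect(A),plane("wrist",cen(A),P[2],c).round(4)))
E
```

```text
[0.439516   0.20199652 0.1223354 ]
clay [422.2486535  160.12866547] (409, 147, 28, 28) [ 0.62036049 -0.11876059  0.025     ]
stone [323. 237.] ((283, 199, 80, 81), array([0.4405, 0.2028, 0.0165]))
bone [528. 237.] ((508, 213, 54, 50), array([0.4403, 0.3322, 0.016 ]))
```

```bash
python3 - <<'E'
from h import *
im=grab_frame("side");cv2.imwrite("pics/s3.png",im)
T=cv2.imread("pics/t2.png")
a=cv2.resize(im[260:360,390:490],(400,400),interpolation=2);b=cv2.resize(T[130:195,390:455],(400,400),interpolation=2)
cv2.imwrite("pics/c3.png",np.hstack([a,b]))
E
```

```text
(no output)
```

View pics/c3.png

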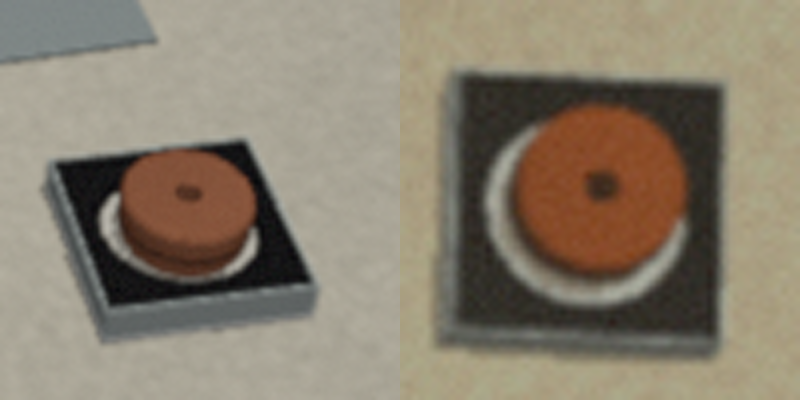

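Emit:
{"op": "send_rows", "data": {
  "rows": [
    {"x": -0.006,"y": 0.005,"z": 0.15,"wx": 0,"wy": 0,"wz": 0,"hand": 1},
    {"x": 0,"y": 0,"z": 0.2,"wx": 0,"wy": 0,"wz": 0,"hand": 1},
    {"x": 0,"y": 0,"z": 0.18,"wx": 0,"wy": 0,"wz": 0,"hand": 1},
    {"x": 0,"y": 0,"z": 0.13,"wx": 0,"wy": 0,"wz": 0,"hand": 1},
    {"x": 0,"y": 0,"z": 0.06,"wx": 0,"wy": 0,"wz": 0,"hand": 1},
    {"x": 0,"y": 0,"z": 0.02,"wx": 0,"wy": 0,"wz": 0,"hand": 1},
    {"x": 0,"y": 0,"z": 0,"wx": 0,"wy": 0,"wz": 0,"hand": 1},
    {"x": 0,"y": 0,"z": 0,"wx": 0,"wy": 0,"wz": 0,"hand": 1},
    {"x": 0,"y": 0,"z": 0,"wx": 0,"wy": 0,"wz": 0,"hand": 1},
    {"x": 0,"y": 0,"z": 0,"wx": 0,"wy": 0,"wz": 0,"hand": 1}
  ]
}}

```text
time: 9.43
tool_pos: [0.4409, 0.204, 0.0124]
tool_rot: [0.001, -0.0, 1.0, 0.0]
contact_force: [0.2, 0.8, -0.6]
gripper_width: 1.004
grasp_force: 0.0
```

Emit:
{"op": "send_rows", "data": {
  "rows": [
    {"x": 0,"y": 0,"z": 0,"wx": 0,"wy": 0,"wz": 0,"hand": -1},
    {"x": 0,"y": 0,"z": 0,"wx": 0,"wy": 0,"wz": 0,"hand": -1},
    {"x": 0,"y": 0,"z": 0,"wx": 0,"wy": 0,"wz": 0,"hand": -1},
    {"x": 0,"y": 0,"z": 0,"wx": 0,"wy": 0,"wz": 0,"hand": -1},
    {"x": 0,"y": 0,"z": 0,"wx": 0,"wy": 0,"wz": 0,"hand": -1},
    {"x": 0,"y": 0,"z": 0,"wx": 0,"wy": 0,"wz": 0,"hand": -1},
    {"x": 0,"y": 0,"z": 0,"wx": 0,"wy": 0,"wz": 0,"hand": -1},
    {"x": 0,"y": 0,"z": 0,"wx": 0,"wy": 0,"wz": 0,"hand": -1},
    {"x": 0,"y": 0,"z": 0,"wx": 0,"wy": 0,"wz": 0,"hand": -1},
    {"x": 0,"y": 0,"z": 0,"wx": 0,"wy": 0,"wz": 0,"hand": -1}
  ]
}}

```text
time: 10.27
tool_pos: [0.4404, 0.2039, 0.0116]
tool_rot: [0.001, -0.0, 1.0, 0.0]
contact_force: [-1.1, -0.5, 6.3]
gripper_width: 0.51
grasp_force: 61.5
```

Emit:
{"op": "send_rows", "data": {
  "rows": [
    {"x": 0,"y": 0,"z": -0.1,"wx": 0,"wy": 0,"wz": 0,"hand": -1},
    {"x": 0,"y": 0,"z": -0.2,"wx": 0,"wy": 0,"wz": 0,"hand": -1},
    {"x": 0,"y": 0,"z": -0.2,"wx": 0,"wy": 0,"wz": 0,"hand": -1},
    {"x": -0.0725,"y": -0.2235,"z": -0.1,"wx": 0,"wy": 0,"wz": 0,"hand": -1},
    {"x": -0.0725,"y": -0.2235,"z": 0,"wx": 0,"wy": 0,"wz": 0,"hand": -1},
    {"x": -0.0725,"y": -0.2235,"z": 0,"wx": 0,"wy": 0,"wz": 0,"hand": -1},
    {"x": -0.0725,"y": -0.2235,"z": 0,"wx": 0,"wy": 0,"wz": 0,"hand": -1},
    {"x": -0.0725,"y": -0.2235,"z": 0,"wx": 0,"wy": 0,"wz": 0,"hand": -1},
    {"x": -0.0725,"y": -0.2235,"z": 0,"wx": 0,"wy": 0,"wz": 0,"hand": -1},
    {"x": -0.0725,"y": -0.2235,"z": 0,"wx": 0,"wy": 0,"wz": 0,"hand": -1}
  ]
}}

```text
time: 11.1
tool_pos: [0.5152, -0.0326, 0.0998]
tool_rot: [-0.001, 0.0, 1.0, 0.0]
contact_force: [0.6, 0.8, -1.3]
gripper_width: 0.513
grasp_force: 61.4
```

Emit:
{"op": "send_rows", "data": {
  "rows": [
    {"x": -0.0725,"y": -0.2235,"z": 0,"wx": 0,"wy": 0,"wz": 0,"hand": -1},
    {"x": -0.0725,"y": -0.2235,"z": 0,"wx": 0,"wy": 0,"wz": 0,"hand": -1},
    {"x": -0.0725,"y": -0.2235,"z": 0,"wx": 0,"wy": 0,"wz": 0,"hand": -1},
    {"x": -0.0725,"y": -0.2235,"z": 0,"wx": 0,"wy": 0,"wz": 0,"hand": -1},
    {"x": -0.0725,"y": -0.2235,"z": 0,"wx": 0,"wy": 0,"wz": 0,"hand": -1},
    {"x": -0.0725,"y": -0.2235,"z": 0,"wx": 0,"wy": 0,"wz": 0,"hand": -1},
    {"x": -0.0725,"y": -0.2235,"z": 0,"wx": 0,"wy": 0,"wz": 0,"hand": -1},
    {"x": 0,"y": 0,"z": 0,"wx": 0,"wy": 0,"wz": 0,"hand": -1},
    {"x": 0,"y": 0,"z": 0,"wx": 0,"wy": 0,"wz": 0,"hand": -1},
    {"x": 0,"y": 0,"z": 0,"wx": 0,"wy": 0,"wz": 0,"hand": -1}
  ]
}}

```text
time: 11.93
tool_pos: [0.591, -0.265, 0.0994]
tool_rot: [-0.001, 0.0, 1.0, 0.001]
contact_force: [-0.2, 0.0, -0.4]
gripper_width: 0.512
grasp_force: 61.4
```

```bash
cat > chk.py <<'E'
from h import *
import sys
# visible part of white floor vs foam edges: fit circle to the upper (unoccluded) floor rim
name=sys.argv[1]; bx,by,half,r=map(float,sys.argv[2:6])
for i in range(4): grab_frame("wrist")
c=calibration("wrist");s=manip.state();im=grab_frame("wrist");cv2.imwrite(f"pics/w_{name}.png",im)
print(s["tool_pos"].round(4),s["grasp_force"])
m=masks(im);q=c["camera_matrix"]@(c["R"]@np.array([bx-r*.6,by,.012])+c["t"]);q=q[:2]/q[2]
A=blob(m["white"],q,60,60)
if A is None: print("no floor",q); sys.exit()
P=np.array([plane("wrist",p[0].astype(float),.020,c)[:2] for p in A])
# rim of the pocket at foam level, base-side points only
k=P[:,0]<P[:,0].min()+.35*r; P=P[k]
M=np.c_[2*P,np.ones(len(P))];b=(P**2).sum(1);u=np.linalg.lstsq(M,b,rcond=None)[0]
print("rect",cv2.boundingRect(A),"fit centre",u[:2].round(4),"r",np.sqrt(u[2]+u[0]**2+u[1]**2).round(4),"rim min x",P[:,0].min().round(4),"-> x",(P[:,0].min()+r).round(4))
E
python3 chk.py stone .592 -.2655 .039 .0285
```

```text
[ 0.5916 -0.2644  0.1005] 61.418395042419434
rect (0, 0, 640, 429) fit centre [ 0.6483 -0.2784] r 0.2002 rim min x 0.4684 -> x 0.4969
```

View pics/w_stone.png

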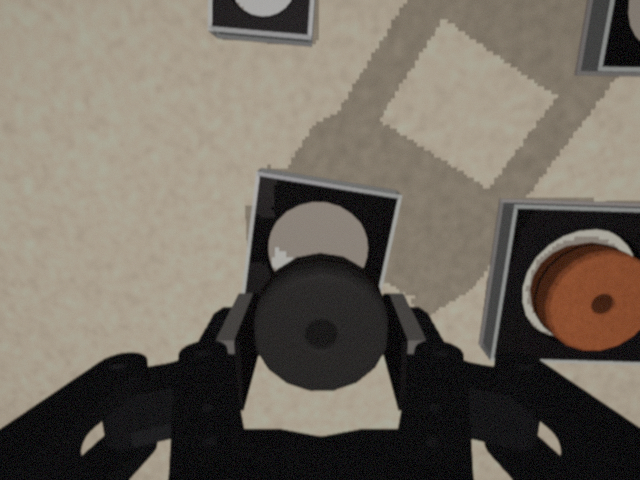

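```bash
cat > pt.py <<'E'
from h import *
import sys
half=float(sys.argv[1]);f=lambda a:tuple(float(v) for v in a.split(","))
a,b=[plane("wrist",f(v),.02)[:2] for v in sys.argv[2:4]]
e=b-a;n=np.array([e[1],-e[0]])/np.linalg.norm(e)
print("edge len",np.linalg.norm(e).round(4),"centre by edge",((a+b)/2+n*half).round(4))
l,r,t=[f(v) for v in sys.argv[4:7]]
print("floor L/R mid",((plane("wrist",l,.012)+plane("wrist",r,.012))/2).round(4),"rim top",plane("wrist",t,.02).round(4))
print("hole",plane("wrist",f(sys.argv[7]),float(sys.argv[8])).round(4))
E
python3 pt.py .039 258,172 400,193 268,246 369,246 318,202 321,333 .118
```

```text
edge len 0.0758 centre by edge [ 0.5935 -0.2658]
floor L/R mid [ 0.5921 -0.266   0.012 ] rim top [ 0.5653 -0.2662  0.02  ]
hole [ 0.5911 -0.2646  0.118 ]
```

Emit:
{"op": "send_rows", "data": {
  "rows": [
    {"x": -0.006,"y": -0.008,"z": 0.1,"wx": 0,"wy": 0,"wz": 0,"hand": -1},
    {"x": 0,"y": 0,"z": 0.15,"wx": 0,"wy": 0,"wz": 0,"hand": -1},
    {"x": 0,"y": 0,"z": 0.12,"wx": 0,"wy": 0,"wz": 0,"hand": -1},
    {"x": 0,"y": 0,"z": 0.08,"wx": 0,"wy": 0,"wz": 0,"hand": -1},
    {"x": 0,"y": 0,"z": 0.04,"wx": 0,"wy": 0,"wz": 0,"hand": -1},
    {"x": 0,"y": 0,"z": 0.025,"wx": 0,"wy": 0,"wz": 0,"hand": -1},
    {"x": 0,"y": 0,"z": 0.015,"wx": 0,"wy": 0,"wz": 0,"hand": -1},
    {"x": 0,"y": 0,"z": 0,"wx": 0,"wy": 0,"wz": 0,"hand": -1},
    {"x": 0,"y": 0,"z": 0,"wx": 0,"wy": 0,"wz": 0,"hand": -1},
    {"x": 0,"y": 0,"z": 0,"wx": 0,"wy": 0,"wz": 0,"hand": -1}
  ]
}}

```text
time: 13.02
tool_pos: [0.5936, -0.2674, 0.0225]
tool_rot: [0.001, 0.0, 1.0, -0.001]
contact_force: [0.5, 0.1, -0.3]
gripper_width: 0.515
grasp_force: 61.4
```

Emit:
{"op": "send_rows", "data": {
  "rows": [
    {"x": 0.008,"y": 0.008,"z": 0.01,"wx": 0,"wy": 0,"wz": 0,"hand": -1},
    {"x": 0,"y": 0,"z": 0.005,"wx": 0,"wy": 0,"wz": 0,"hand": -1},
    {"x": 0,"y": 0,"z": 0,"wx": 0,"wy": 0,"wz": 0,"hand": -1},
    {"x": 0,"y": 0,"z": 0,"wx": 0,"wy": 0,"wz": 0,"hand": -1},
    {"x": 0,"y": 0,"z": 0,"wx": 0,"wy": 0,"wz": 0,"hand": 1},
    {"x": 0,"y": 0,"z": 0,"wx": 0,"wy": 0,"wz": 0,"hand": 1},
    {"x": 0,"y": 0,"z": 0,"wx": 0,"wy": 0,"wz": 0,"hand": 1},
    {"x": 0,"y": 0,"z": 0,"wx": 0,"wy": 0,"wz": 0,"hand": 1},
    {"x": 0,"y": 0,"z": -0.1,"wx": 0,"wy": 0,"wz": 0,"hand": 1},
    {"x": 0,"y": 0,"z": -0.2,"wx": 0,"wy": 0,"wz": 0,"hand": 1}
  ]
}}

```text
time: 13.85
tool_pos: [0.5885, -0.2639, 0.0603]
tool_rot: [-0.004, 0.0, 1.0, 0.002]
contact_force: [0.8, 0.1, -0.5]
gripper_width: 1.005
grasp_force: 0.0
```

Emit:
{"op": "send_rows", "data": {
  "rows": [
    {"x": 0.07,"y": 0.255,"z": -0.08,"wx": 0,"wy": 0,"wz": 0,"hand": 1},
    {"x": 0.07,"y": 0.255,"z": -0.08,"wx": 0,"wy": 0,"wz": 0,"hand": 1},
    {"x": 0.07,"y": 0.255,"z": -0.06,"wx": 0,"wy": 0,"wz": 0,"hand": 1},
    {"x": 0.07,"y": 0.255,"z": -0.06,"wx": 0,"wy": 0,"wz": 0,"hand": 1},
    {"x": 0.07,"y": 0.255,"z": -0.06,"wx": 0,"wy": 0,"wz": 0,"hand": 1},
    {"x": 0.07,"y": 0.255,"z": -0.06,"wx": 0,"wy": 0,"wz": 0,"hand": 1},
    {"x": 0.07,"y": 0.255,"z": 0,"wx": 0,"wy": 0,"wz": 0,"hand": 1},
    {"x": 0.07,"y": 0.255,"z": 0,"wx": 0,"wy": 0,"wz": 0,"hand": 1},
    {"x": 0.07,"y": 0.255,"z": 0,"wx": 0,"wy": 0,"wz": 0,"hand": 1},
    {"x": 0.07,"y": 0.255,"z": 0,"wx": 0,"wy": 0,"wz": 0,"hand": 1}
  ]
}}

```text
time: 14.68
tool_pos: [0.4862, 0.1184, 0.1257]
tool_rot: [0.001, 0.0, 1.0, 0.0]
contact_force: [0.6, -0.0, -0.5]
gripper_width: 1.0
grasp_force: 0.0
```

Emit:
{"op": "send_rows", "data": {
  "rows": [
    {"x": 0.064,"y": 0.263,"z": 0,"wx": 0,"wy": 0,"wz": 0,"hand": 1},
    {"x": 0.064,"y": 0.263,"z": 0,"wx": 0,"wy": 0,"wz": 0,"hand": 1},
    {"x": 0.064,"y": 0.263,"z": 0,"wx": 0,"wy": 0,"wz": 0,"hand": 1},
    {"x": 0.064,"y": 0.263,"z": 0,"wx": 0,"wy": 0,"wz": 0,"hand": 1},
    {"x": 0.064,"y": 0.263,"z": 0,"wx": 0,"wy": 0,"wz": 0,"hand": 1},
    {"x": 0,"y": 0.1,"z": 0,"wx": 0,"wy": 0,"wz": 0,"hand": 1},
    {"x": 0,"y": 0,"z": 0,"wx": 0,"wy": 0,"wz": 0,"hand": 1},
    {"x": 0,"y": 0,"z": 0,"wx": 0,"wy": 0,"wz": 0,"hand": 1},
    {"x": 0,"y": 0,"z": 0,"wx": 0,"wy": 0,"wz": 0,"hand": 1},
    {"x": 0,"y": 0,"z": 0,"wx": 0,"wy": 0,"wz": 0,"hand": 1}
  ]
}}

```text
time: 15.52
tool_pos: [0.4391, 0.3277, 0.1242]
tool_rot: [0.0, 0.001, 1.0, -0.0]
contact_force: [-0.1, -0.5, -0.3]
gripper_width: 0.998
grasp_force: 0.0
```

```bash
python3 - <<'E'
from h import *
for i in range(3): grab_frame("wrist")
s=manip.state();print(s["tool_pos"])
c=calibration("wrist");w=grab_frame("wrist");cv2.imwrite("pics/w7.png",w);m=masks(w)
for n,P in (("bone",(.4395,.328,.016)),):
    q=c["camera_matrix"]@(c["R"]@np.array(P)+c["t"]);q=q[:2]/q[2];A=blob(m[n],q,300,60)
    print(n,q.round(),None if A is None else (cv2.boundingRect(A),plane("wrist",cen(A),P[2],c).round(4)))
im=grab_frame("side");T=grab_frame("top");cv2.imwrite("pics/t4.png",T)
a=cv2.resize(im[340:430,410:500],(400,400),interpolation=2);b=cv2.resize(T[142:207,460:525],(400,400),interpolation=2)
cv2.imwrite("pics/c4.png",np.hstack([a,b]))
E
```

```text
[0.43900833 0.32787546 0.12409178]
bone [321. 237.] None
```

View pics/c4.png

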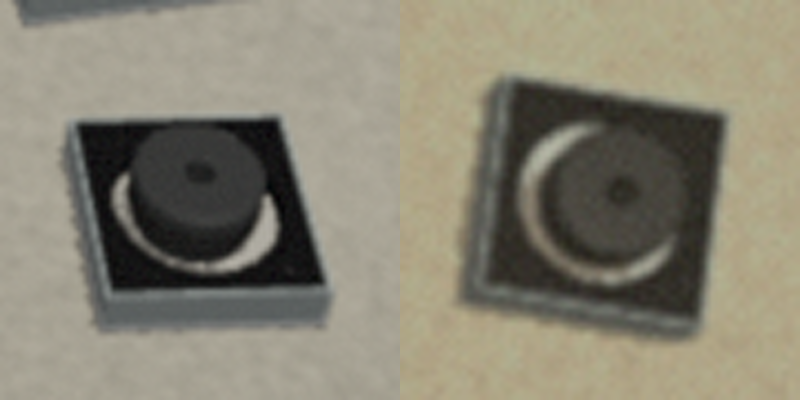

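```bash
python3 - <<'E'
from h import *
w=cv2.imread("pics/w7.png");hs=cv2.cvtColor(w,cv2.COLOR_BGR2HSV)
for p in ((305,230),(321,215),(340,240),(300,150),(321,255)): print(p,hs[p[1],p[0]])
k=(hs[...,0]>15)&(hs[...,0]<40)&(hs[...,1]>50)
A=blob(k,(325,235),300,60)
if A is not None: print(cv2.boundingRect(A),plane("wrist",cen(A),.016).round(4))
c=calibration("top")
for n,z,q in (("b57",.0245,None),):
    m=masks(cv2.imread("pics/t4.png"))
# loomweight/sherd drift check
for f in ("top0","t4"):
    T=cv2.cvtColor(cv2.imread(f"pics/{f}.png"),cv2.COLOR_BGR2HSV);k=(T[...,0]<20)&(T[...,1]>70)
    for p in ((267,184),(212,190)):
        A=blob(k,p,60,25);print(f,None if A is None else cen(A).round(1))
E
```

```text
(305, 230) [ 20  90 122]
(321, 215) [ 19  86 124]
(340, 240) [ 18  94 120]
(300, 150) [83 11 93]
(321, 255) [ 19  95 121]
(290, 206, 57, 60) [0.4382 0.3265 0.016 ]
top0 [266.6 182.9]
top0 [210.9 189.3]
t4 [266.5 182.9]
t4 [210.8 189.3]
```

Emit:
{"op": "send_rows", "data": {
  "rows": [
    {"x": 0.004,"y": -0.008,"z": 0.15,"wx": 0,"wy": 0,"wz": 0,"hand": 1},
    {"x": 0,"y": 0,"z": 0.2,"wx": 0,"wy": 0,"wz": 0,"hand": 1},
    {"x": 0,"y": 0,"z": 0.18,"wx": 0,"wy": 0,"wz": 0,"hand": 1},
    {"x": 0,"y": 0,"z": 0.13,"wx": 0,"wy": 0,"wz": 0,"hand": 1},
    {"x": 0,"y": 0,"z": 0.06,"wx": 0,"wy": 0,"wz": 0,"hand": 1},
    {"x": 0,"y": 0,"z": 0.02,"wx": 0,"wy": 0,"wz": 0,"hand": 1},
    {"x": 0,"y": 0,"z": 0,"wx": 0,"wy": 0,"wz": 0,"hand": 1},
    {"x": 0,"y": 0,"z": 0,"wx": 0,"wy": 0,"wz": 0,"hand": 1},
    {"x": 0,"y": 0,"z": 0,"wx": 0,"wy": 0,"wz": 0,"hand": 1},
    {"x": 0,"y": 0,"z": 0,"wx": 0,"wy": 0,"wz": 0,"hand": 1}
  ]
}}

```text
time: 16.65
tool_pos: [0.4392, 0.3284, 0.0148]
tool_rot: [0.001, -0.0, 1.0, 0.001]
contact_force: [-0.0, 0.1, -0.9]
gripper_width: 1.0
grasp_force: 0.0
```

Emit:
{"op": "send_rows", "data": {
  "rows": [
    {"x": 0,"y": 0,"z": 0,"wx": 0,"wy": 0,"wz": 0,"hand": -1},
    {"x": 0,"y": 0,"z": 0,"wx": 0,"wy": 0,"wz": 0,"hand": -1},
    {"x": 0,"y": 0,"z": 0,"wx": 0,"wy": 0,"wz": 0,"hand": -1},
    {"x": 0,"y": 0,"z": 0,"wx": 0,"wy": 0,"wz": 0,"hand": -1},
    {"x": 0,"y": 0,"z": 0,"wx": 0,"wy": 0,"wz": 0,"hand": -1},
    {"x": 0,"y": 0,"z": 0,"wx": 0,"wy": 0,"wz": 0,"hand": -1},
    {"x": 0,"y": 0,"z": 0,"wx": 0,"wy": 0,"wz": 0,"hand": -1},
    {"x": 0,"y": 0,"z": 0,"wx": 0,"wy": 0,"wz": 0,"hand": -1},
    {"x": 0,"y": 0,"z": 0,"wx": 0,"wy": 0,"wz": 0,"hand": -1},
    {"x": 0,"y": 0,"z": 0,"wx": 0,"wy": 0,"wz": 0,"hand": -1}
  ]
}}

```text
time: 17.48
tool_pos: [0.4384, 0.3281, 0.0135]
tool_rot: [0.0, -0.0, 1.0, 0.0]
contact_force: [-0.0, 1.2, 4.6]
gripper_width: 0.369
grasp_force: 59.8
```

Emit:
{"op": "send_rows", "data": {
  "rows": [
    {"x": 0,"y": 0,"z": -0.1,"wx": 0,"wy": 0,"wz": 0,"hand": -1},
    {"x": 0,"y": 0,"z": -0.2,"wx": 0,"wy": 0,"wz": 0,"hand": -1},
    {"x": 0,"y": 0,"z": -0.2,"wx": 0,"wy": 0,"wz": 0,"hand": -1},
    {"x": -0.0173,"y": -0.2564,"z": -0.08,"wx": 0,"wy": 0,"wz": 0,"hand": -1},
    {"x": -0.0173,"y": -0.2564,"z": 0,"wx": 0,"wy": 0,"wz": 0,"hand": -1},
    {"x": -0.0173,"y": -0.2564,"z": 0,"wx": 0,"wy": 0,"wz": 0,"hand": -1},
    {"x": -0.0173,"y": -0.2564,"z": 0,"wx": 0,"wy": 0,"wz": 0,"hand": -1},
    {"x": -0.0173,"y": -0.2564,"z": 0,"wx": 0,"wy": 0,"wz": 0,"hand": -1},
    {"x": -0.0173,"y": -0.2564,"z": 0,"wx": 0,"wy": 0,"wz": 0,"hand": -1},
    {"x": -0.0173,"y": -0.2564,"z": 0,"wx": 0,"wy": 0,"wz": 0,"hand": -1}
  ]
}}

```text
time: 18.32
tool_pos: [0.4551, 0.0569, 0.0992]
tool_rot: [-0.001, -0.0, 1.0, 0.0]
contact_force: [1.2, 0.8, -0.5]
gripper_width: 0.373
grasp_force: 59.7
```

Emit:
{"op": "send_rows", "data": {
  "rows": [
    {"x": -0.0173,"y": -0.2564,"z": 0,"wx": 0,"wy": 0,"wz": 0,"hand": -1},
    {"x": -0.0173,"y": -0.2564,"z": 0,"wx": 0,"wy": 0,"wz": 0,"hand": -1},
    {"x": -0.0173,"y": -0.2564,"z": 0,"wx": 0,"wy": 0,"wz": 0,"hand": -1},
    {"x": -0.0173,"y": -0.2564,"z": 0,"wx": 0,"wy": 0,"wz": 0,"hand": -1},
    {"x": 0,"y": 0,"z": 0,"wx": 0,"wy": 0,"wz": 0,"hand": -1},
    {"x": 0,"y": 0,"z": 0,"wx": 0,"wy": 0,"wz": 0,"hand": -1},
    {"x": 0,"y": 0,"z": 0,"wx": 0,"wy": 0,"wz": 0,"hand": -1},
    {"x": 0,"y": 0,"z": 0,"wx": 0,"wy": 0,"wz": 0,"hand": -1},
    {"x": 0,"y": 0,"z": 0,"wx": 0,"wy": 0,"wz": 0,"hand": -1},
    {"x": 0,"y": 0,"z": 0,"wx": 0,"wy": 0,"wz": 0,"hand": -1}
  ]
}}

```text
time: 19.15
tool_pos: [0.4664, -0.094, 0.0998]
tool_rot: [-0.0, -0.001, 1.0, 0.0]
contact_force: [-0.2, 0.0, -1.1]
gripper_width: 0.369
grasp_force: 59.8
```

```bash
python3 - <<'E'
from h import *
for i in range(4): grab_frame("wrist")
print(manip.state()["tool_pos"]);cv2.imwrite("pics/w_bone.png",grab_frame("wrist"));print(manip.state()["grasp_force"])
E
```

```text
[ 0.46660337 -0.09470569  0.10009483]
59.76309835910797
```

View pics/w_bone.png

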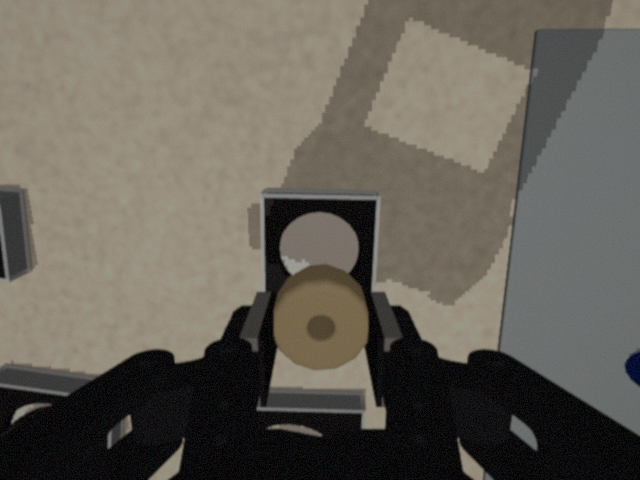

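```bash
python3 pt.py .032 262,192 380,193 280,247 359,247 319,211 321,328 .1146
```

```text
edge len 0.0625 centre by edge [ 0.467  -0.0952]
floor L/R mid [ 0.4674 -0.0958  0.012 ] rim top [ 0.445 -0.096  0.02 ]
hole [ 0.4656 -0.095   0.1146]
```

Emit:
{"op": "send_rows", "data": {
  "rows": [
    {"x": -0.003,"y": -0.002,"z": 0.1,"wx": 0,"wy": 0,"wz": 0,"hand": -1},
    {"x": 0,"y": 0,"z": 0.15,"wx": 0,"wy": 0,"wz": 0,"hand": -1},
    {"x": 0,"y": 0,"z": 0.12,"wx": 0,"wy": 0,"wz": 0,"hand": -1},
    {"x": 0,"y": 0,"z": 0.08,"wx": 0,"wy": 0,"wz": 0,"hand": -1},
    {"x": 0,"y": 0,"z": 0.04,"wx": 0,"wy": 0,"wz": 0,"hand": -1},
    {"x": 0,"y": 0,"z": 0.025,"wx": 0,"wy": 0,"wz": 0,"hand": -1},
    {"x": 0,"y": 0,"z": 0.01,"wx": 0,"wy": 0,"wz": 0,"hand": -1},
    {"x": 0,"y": 0,"z": 0,"wx": 0,"wy": 0,"wz": 0,"hand": -1},
    {"x": 0,"y": 0,"z": 0,"wx": 0,"wy": 0,"wz": 0,"hand": -1},
    {"x": 0,"y": 0,"z": 0,"wx": 0,"wy": 0,"wz": 0,"hand": -1}
  ]
}}

```text
time: 20.23
tool_pos: [0.4678, -0.0958, 0.0222]
tool_rot: [0.001, -0.0, 1.0, -0.0]
contact_force: [0.3, 0.2, -0.4]
gripper_width: 0.363
grasp_force: 59.9
```

Near the floor (0.7 mm to go); lower slightly, release, rise, then head for the glass whorl.

Emit:
{"op": "send_rows", "data": {
  "rows": [
    {"x": 0.004,"y": 0,"z": 0.004,"wx": 0,"wy": 0,"wz": 0,"hand": -1},
    {"x": 0,"y": 0,"z": 0,"wx": 0,"wy": 0,"wz": 0,"hand": -1},
    {"x": 0,"y": 0,"z": 0,"wx": 0,"wy": 0,"wz": 0,"hand": -1},
    {"x": 0,"y": 0,"z": 0,"wx": 0,"wy": 0,"wz": 0,"hand": 0.6},
    {"x": 0,"y": 0,"z": 0,"wx": 0,"wy": 0,"wz": 0,"hand": 0.6},
    {"x": 0,"y": 0,"z": 0,"wx": 0,"wy": 0,"wz": 0,"hand": 0.6},
    {"x": 0,"y": 0,"z": 0,"wx": 0,"wy": 0,"wz": 0,"hand": 0.6},
    {"x": 0,"y": 0,"z": 0,"wx": 0,"wy": 0,"wz": 0,"hand": 0.6},
    {"x": 0,"y": 0,"z": -0.1,"wx": 0,"wy": 0,"wz": 0,"hand": 0.6},
    {"x": 0,"y": 0,"z": -0.2,"wx": 0,"wy": 0,"wz": 0,"hand": 0.6}
  ]
}}

```text
time: 21.07
tool_pos: [0.4628, -0.0943, 0.062]
tool_rot: [-0.004, 0.0, 1.0, 0.002]
contact_force: [0.3, 0.2, 0.5]
gripper_width: 0.797
grasp_force: 0.0
```

Emit:
{"op": "send_rows", "data": {
  "rows": [
    {"x": -0.09,"y": 0.224,"z": -0.1,"wx": 0,"wy": 0,"wz": 0,"hand": 0},
    {"x": -0.09,"y": 0.224,"z": -0.1,"wx": 0,"wy": 0,"wz": 0,"hand": 0},
    {"x": -0.09,"y": 0.224,"z": -0.1,"wx": 0,"wy": 0,"wz": 0,"hand": 0},
    {"x": -0.09,"y": 0.224,"z": -0.08,"wx": 0,"wy": 0,"wz": 0,"hand": 0},
    {"x": -0.09,"y": 0.224,"z": 0,"wx": 0,"wy": 0,"wz": 0,"hand": 0},
    {"x": -0.09,"y": 0.224,"z": 0,"wx": 0,"wy": 0,"wz": 0,"hand": 0},
    {"x": 0,"y": 0,"z": 0,"wx": 0,"wy": 0,"wz": 0,"hand": 0},
    {"x": 0,"y": 0,"z": 0,"wx": 0,"wy": 0,"wz": 0,"hand": 0},
    {"x": 0,"y": 0,"z": 0,"wx": 0,"wy": 0,"wz": 0,"hand": 0},
    {"x": 0,"y": 0,"z": 0,"wx": 0,"wy": 0,"wz": 0,"hand": 0}
  ]
}}

```text
time: 21.9
tool_pos: [0.5468, 0.1051, 0.1222]
tool_rot: [-0.001, 0.001, 1.0, -0.0]
contact_force: [0.4, 0.7, -1.2]
gripper_width: 0.493
grasp_force: 0.0
```

```bash
python3 - <<'E'
from h import *
for i in range(3): grab_frame("wrist")
s=manip.state();print(s["tool_pos"],s["gripper_width"])
c=calibration("wrist");w=grab_frame("wrist");cv2.imwrite("pics/w8.png",w);m=masks(w)
P=(.547,.107,.0155)
q=c["camera_matrix"]@(c["R"]@np.array(P)+c["t"]);q=q[:2]/q[2];A=blob(m["glass"],q,100,60)
print(q.round(),None if A is None else (cv2.boundingRect(A),plane("wrist",cen(A),P[2],c).round(4)))
im=grab_frame("side");T=grab_frame("top");cv2.imwrite("pics/t5.png",T)
a=cv2.resize(im[280:350,315:385],(400,400),interpolation=2);b=cv2.resize(w,(533,400))[:,60:460]
cv2.imwrite("pics/c5.png",np.hstack([a,b]))
E
```

```text
[0.54707885 0.1049663  0.12254552] 0.4997396429139843
[324. 237.] ((307, 219, 35, 38), array([0.5476, 0.107 , 0.0155]))
```

View pics/c5.png

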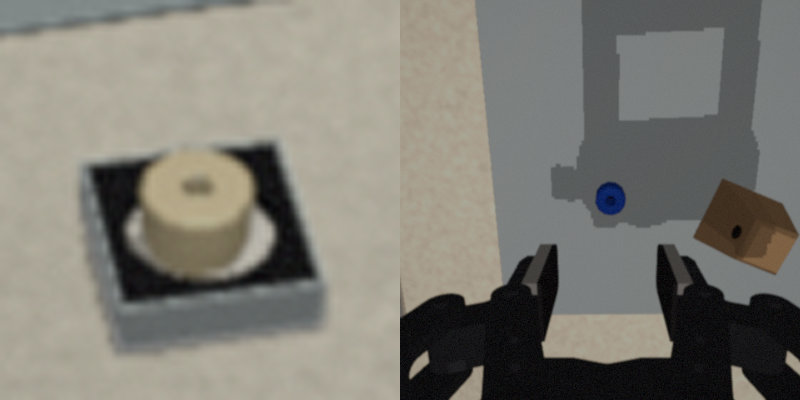

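Emit:
{"op": "send_rows", "data": {
  "rows": [
    {"x": 0,"y": 0.012,"z": 0.15,"wx": 0,"wy": 0,"wz": 0,"hand": 0},
    {"x": 0,"y": 0,"z": 0.2,"wx": 0,"wy": 0,"wz": 0,"hand": 0},
    {"x": 0,"y": 0,"z": 0.17,"wx": 0,"wy": 0,"wz": 0,"hand": 0},
    {"x": 0,"y": 0,"z": 0.12,"wx": 0,"wy": 0,"wz": 0,"hand": 0},
    {"x": 0,"y": 0,"z": 0.06,"wx": 0,"wy": 0,"wz": 0,"hand": 0},
    {"x": 0,"y": 0,"z": 0.02,"wx": 0,"wy": 0,"wz": 0,"hand": 0},
    {"x": 0,"y": 0,"z": 0,"wx": 0,"wy": 0,"wz": 0,"hand": 0},
    {"x": 0,"y": 0,"z": 0,"wx": 0,"wy": 0,"wz": 0,"hand": 0},
    {"x": 0,"y": 0,"z": 0,"wx": 0,"wy": 0,"wz": 0,"hand": 0},
    {"x": 0,"y": 0,"z": 0,"wx": 0,"wy": 0,"wz": 0,"hand": 0}
  ]
}}

```text
time: 23.03
tool_pos: [0.5486, 0.1079, 0.0163]
tool_rot: [0.001, -0.0, 1.0, 0.0]
contact_force: [0.2, -0.2, -0.2]
gripper_width: 0.502
grasp_force: 0.0
```

Emit:
{"op": "send_rows", "data": {
  "rows": [
    {"x": 0,"y": 0,"z": 0,"wx": 0,"wy": 0,"wz": 0,"hand": -1},
    {"x": 0,"y": 0,"z": 0,"wx": 0,"wy": 0,"wz": 0,"hand": -1},
    {"x": 0,"y": 0,"z": 0,"wx": 0,"wy": 0,"wz": 0,"hand": -1},
    {"x": 0,"y": 0,"z": 0,"wx": 0,"wy": 0,"wz": 0,"hand": -1},
    {"x": 0,"y": 0,"z": 0,"wx": 0,"wy": 0,"wz": 0,"hand": -1},
    {"x": 0,"y": 0,"z": 0,"wx": 0,"wy": 0,"wz": 0,"hand": -1},
    {"x": 0,"y": 0,"z": 0,"wx": 0,"wy": 0,"wz": 0,"hand": -1},
    {"x": 0,"y": 0,"z": 0,"wx": 0,"wy": 0,"wz": 0,"hand": -1},
    {"x": 0,"y": 0,"z": 0,"wx": 0,"wy": 0,"wz": 0,"hand": -1},
    {"x": 0,"y": 0,"z": 0,"wx": 0,"wy": 0,"wz": 0,"hand": -1}
  ]
}}

```text
time: 23.87
tool_pos: [0.5483, 0.108, 0.0159]
tool_rot: [0.001, -0.0, 1.0, 0.0]
contact_force: [-0.7, -0.8, 6.5]
gripper_width: 0.222
grasp_force: 58.6
```

Emit:
{"op": "send_rows", "data": {
  "rows": [
    {"x": 0,"y": 0,"z": -0.1,"wx": 0,"wy": 0,"wz": 0,"hand": -1},
    {"x": 0,"y": 0,"z": -0.2,"wx": 0,"wy": 0,"wz": 0,"hand": -1},
    {"x": 0,"y": 0,"z": -0.2,"wx": 0,"wy": 0,"wz": 0,"hand": -1},
    {"x": 0.0552,"y": -0.2427,"z": -0.08,"wx": 0,"wy": 0,"wz": 0,"hand": -1},
    {"x": 0.0552,"y": -0.2427,"z": 0,"wx": 0,"wy": 0,"wz": 0,"hand": -1},
    {"x": 0.0552,"y": -0.2427,"z": 0,"wx": 0,"wy": 0,"wz": 0,"hand": -1},
    {"x": 0.0552,"y": -0.2427,"z": 0,"wx": 0,"wy": 0,"wz": 0,"hand": -1},
    {"x": 0.0552,"y": -0.2427,"z": 0,"wx": 0,"wy": 0,"wz": 0,"hand": -1},
    {"x": 0.0552,"y": -0.2427,"z": 0,"wx": 0,"wy": 0,"wz": 0,"hand": -1},
    {"x": 0.0552,"y": -0.2427,"z": 0,"wx": 0,"wy": 0,"wz": 0,"hand": -1}
  ]
}}

```text
time: 24.7
tool_pos: [0.4884, -0.1484, 0.1014]
tool_rot: [-0.0, -0.0, 1.0, 0.0]
contact_force: [1.3, -0.1, -0.2]
gripper_width: 0.224
grasp_force: 58.8
```

Emit:
{"op": "send_rows", "data": {
  "rows": [
    {"x": 0.0552,"y": -0.2427,"z": 0,"wx": 0,"wy": 0,"wz": 0,"hand": -1},
    {"x": 0.0552,"y": -0.2427,"z": 0,"wx": 0,"wy": 0,"wz": 0,"hand": -1},
    {"x": 0.0552,"y": -0.2427,"z": 0,"wx": 0,"wy": 0,"wz": 0,"hand": -1},
    {"x": 0.0552,"y": -0.2427,"z": 0,"wx": 0,"wy": 0,"wz": 0,"hand": -1},
    {"x": 0,"y": 0,"z": 0,"wx": 0,"wy": 0,"wz": 0,"hand": -1},
    {"x": 0,"y": 0,"z": 0,"wx": 0,"wy": 0,"wz": 0,"hand": -1},
    {"x": 0,"y": 0,"z": 0,"wx": 0,"wy": 0,"wz": 0,"hand": -1},
    {"x": 0,"y": 0,"z": 0,"wx": 0,"wy": 0,"wz": 0,"hand": -1},
    {"x": 0,"y": 0,"z": 0,"wx": 0,"wy": 0,"wz": 0,"hand": -1},
    {"x": 0,"y": 0,"z": 0,"wx": 0,"wy": 0,"wz": 0,"hand": -1}
  ]
}}

```text
time: 25.53
tool_pos: [0.4566, -0.2914, 0.1016]
tool_rot: [-0.0, -0.001, 1.0, 0.0]
contact_force: [0.9, 0.2, 0.1]
gripper_width: 0.225
grasp_force: 58.8
```

```bash
python3 - <<'E'
from h import *
for i in range(4): grab_frame("wrist")
print(manip.state()["tool_pos"]);cv2.imwrite("pics/w_glass.png",grab_frame("wrist"));print(manip.state()["grasp_force"])
E
```

```text
[ 0.45654533 -0.29209907  0.10176982]
58.833818435668945
```

View pics/w_glass.png

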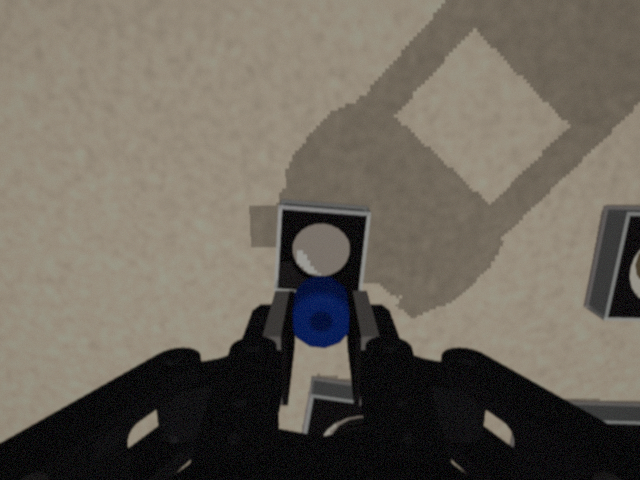

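```bash
python3 pt.py .025 280,206 370,210 292,250 350,250 321,222 321,320 .1129
```

```text
edge len 0.0485 centre by edge [ 0.4585 -0.2913]
floor L/R mid [ 0.4596 -0.2923  0.012 ] rim top [ 0.4413 -0.2923  0.02  ]
hole [ 0.4543 -0.2924  0.1129]
```

Emit:
{"op": "send_rows", "data": {
  "rows": [
    {"x": -0.01,"y": 0,"z": 0.1,"wx": 0,"wy": 0,"wz": 0,"hand": -1},
    {"x": 0,"y": 0,"z": 0.15,"wx": 0,"wy": 0,"wz": 0,"hand": -1},
    {"x": 0,"y": 0,"z": 0.12,"wx": 0,"wy": 0,"wz": 0,"hand": -1},
    {"x": 0,"y": 0,"z": 0.08,"wx": 0,"wy": 0,"wz": 0,"hand": -1},
    {"x": 0,"y": 0,"z": 0.04,"wx": 0,"wy": 0,"wz": 0,"hand": -1},
    {"x": 0,"y": 0,"z": 0.02,"wx": 0,"wy": 0,"wz": 0,"hand": -1},
    {"x": 0,"y": 0,"z": 0.01,"wx": 0,"wy": 0,"wz": 0,"hand": -1},
    {"x": 0,"y": 0,"z": 0,"wx": 0,"wy": 0,"wz": 0,"hand": -1},
    {"x": 0,"y": 0,"z": 0,"wx": 0,"wy": 0,"wz": 0,"hand": -1},
    {"x": 0,"y": 0,"z": 0,"wx": 0,"wy": 0,"wz": 0,"hand": -1}
  ]
}}

```text
time: 26.62
tool_pos: [0.4585, -0.2932, 0.0248]
tool_rot: [0.001, -0.0, 1.0, -0.001]
contact_force: [-0.2, -0.2, -0.2]
gripper_width: 0.223
grasp_force: 58.8
```

Emit:
{"op": "send_rows", "data": {
  "rows": [
    {"x": 0,"y": 0.005,"z": 0.005,"wx": 0,"wy": 0,"wz": 0,"hand": -1},
    {"x": 0,"y": 0,"z": 0,"wx": 0,"wy": 0,"wz": 0,"hand": -1},
    {"x": 0,"y": 0,"z": 0,"wx": 0,"wy": 0,"wz": 0,"hand": -1},
    {"x": 0,"y": 0,"z": 0,"wx": 0,"wy": 0,"wz": 0,"hand": 0},
    {"x": 0,"y": 0,"z": 0,"wx": 0,"wy": 0,"wz": 0,"hand": 0},
    {"x": 0,"y": 0,"z": 0,"wx": 0,"wy": 0,"wz": 0,"hand": 0},
    {"x": 0,"y": 0,"z": 0,"wx": 0,"wy": 0,"wz": 0,"hand": 0},
    {"x": 0,"y": 0,"z": 0,"wx": 0,"wy": 0,"wz": 0,"hand": 0},
    {"x": 0,"y": 0,"z": -0.1,"wx": 0,"wy": 0,"wz": 0,"hand": 0},
    {"x": 0,"y": 0,"z": -0.2,"wx": 0,"wy": 0,"wz": 0,"hand": 0}
  ]
}}

```text
time: 27.45
tool_pos: [0.4549, -0.2894, 0.0639]
tool_rot: [-0.004, 0.0, 1.0, 0.003]
contact_force: [0.1, 0.1, -0.7]
gripper_width: 0.497
grasp_force: 0.0
```

Emit:
{"op": "send_rows", "data": {
  "rows": [
    {"x": 0,"y": 0,"z": -0.2,"wx": 0,"wy": 0,"wz": 0,"hand": 0},
    {"x": 0,"y": 0,"z": -0.2,"wx": 0,"wy": 0,"wz": 0,"hand": 0},
    {"x": 0,"y": 0,"z": -0.2,"wx": 0,"wy": 0,"wz": 0,"hand": 0},
    {"x": 0,"y": 0.2,"z": -0.1,"wx": 0,"wy": 0,"wz": 0,"hand": 0},
    {"x": 0,"y": 0.2,"z": 0,"wx": 0,"wy": 0,"wz": 0,"hand": 0},
    {"x": 0,"y": 0.2,"z": 0,"wx": 0,"wy": 0,"wz": 0,"hand": 0},
    {"x": 0,"y": 0.2,"z": 0,"wx": 0,"wy": 0,"wz": 0,"hand": 0},
    {"x": 0,"y": 0.2,"z": 0,"wx": 0,"wy": 0,"wz": 0,"hand": 0},
    {"x": 0,"y": 0.2,"z": 0,"wx": 0,"wy": 0,"wz": 0,"hand": 0},
    {"x": 0,"y": 0.2,"z": 0,"wx": 0,"wy": 0,"wz": 0,"hand": 0}
  ]
}}

```text
time: 28.28
tool_pos: [0.4575, -0.0805, 0.1729]
tool_rot: [0.0, 0.0, 1.0, 0.0]
contact_force: [0.5, 0.6, 0.7]
gripper_width: 0.503
grasp_force: 0.0
```

Emit:
{"op": "send_rows", "data": {
  "rows": [
    {"x": 0,"y": 0.25,"z": 0,"wx": 0,"wy": 0,"wz": 0,"hand": 0},
    {"x": 0,"y": 0.25,"z": 0,"wx": 0,"wy": 0,"wz": 0,"hand": 0},
    {"x": 0,"y": 0.25,"z": 0,"wx": 0,"wy": 0,"wz": 0,"hand": 0},
    {"x": 0,"y": 0.25,"z": 0,"wx": 0,"wy": 0,"wz": 0,"hand": 0},
    {"x": 0,"y": 0.2,"z": 0,"wx": 0,"wy": 0,"wz": 0,"hand": 0},
    {"x": 0,"y": 0,"z": 0,"wx": 0,"wy": 0,"wz": 0,"hand": 0},
    {"x": 0,"y": 0,"z": 0,"wx": 0,"wy": 0,"wz": 0,"hand": 0},
    {"x": 0,"y": 0,"z": 0,"wx": 0,"wy": 0,"wz": 0,"hand": 0},
    {"x": 0,"y": 0,"z": 0,"wx": 0,"wy": 0,"wz": 0,"hand": 0},
    {"x": 0,"y": 0,"z": 0,"wx": 0,"wy": 0,"wz": 0,"hand": 0}
  ]
}}

```text
time: 29.12
tool_pos: [0.4579, 0.097, 0.1729]
tool_rot: [-0.0, 0.001, 1.0, -0.0]
contact_force: [-0.1, -1.1, 0.5]
gripper_width: 0.503
grasp_force: 0.0
```

```bash
python3 - <<'E'
from h import *
im=grab_frame("side");T=grab_frame("top");print(manip.state()["tool_pos"])
a=cv2.resize(im[280:440,320:480],(400,400),interpolation=2);b=cv2.resize(T[130:270,390:530],(400,400),interpolation=2)
cv2.imwrite("pics/c6.png",np.hstack([a,b]))
E
```

```text
[0.45793298 0.09716799 0.17292716]
```

View pics/c6.png

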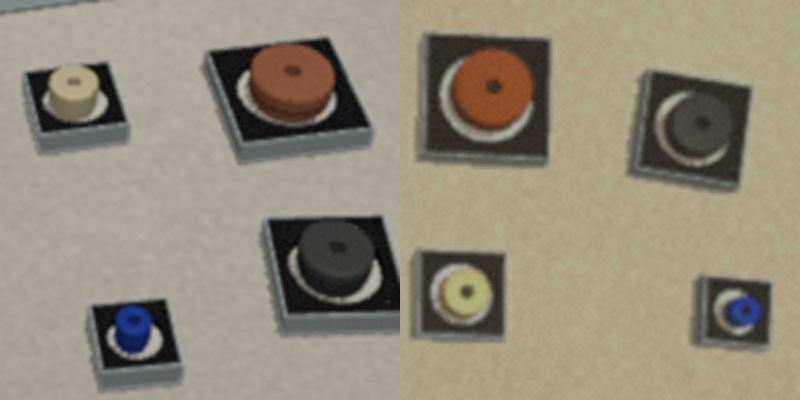

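All four whorls sit flat in their own pockets, and the arm is clear.

```bash
python3 -c "
from plant import job_done
print(job_done())"
```

```text
the job is handed in; nothing more can be done
None
```

All four whorls are set down flat in their own pockets and released, and the job is handed in at about 29 s of the 106 s; the final side and top pictures show them seated, the loom weight and sherd had not moved when last checked (after the second whorl), and the hand-in returned no verdict.

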